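# Throw the toggle clamp with its extension bar

## Robot

A 7-joint arm with a two-finger parallel gripper is mounted at the origin on a cart in front of the work surface, level with it; the furniture and walls round the work are solid. World frame = base frame: x ahead of the robot, y to its left, z up, the work surface at z = 0. Lengths are in m, angles in rad, forces in N, time in s.
With the tool pointing down it reaches from about 0.4 to 0.875 m from the base axis. Payload 19.3 kg.
Tool frame: the origin (TCP) lies on the centre line of the jaws, within the pads' length; the fingertips stand 11 mm ahead of it and the grasp point (between the pads) lies 8 mm behind it; y points along the fingers, x is the direction in which the jaws open and shut, and the axes are right-handed (so a half turn about y gives the same grasp; the last joint's range is limited). The gripper opens to 85 mm and grips with 20 to 120 N. Pads are 22 mm wide; open, the fingers measure 114 mm over their backs; the gripper's body (76 mm by 85 mm) begins 54 mm behind the grasp point. The pads swing forward as they close: fully open they stand 13 mm farther back than shut.
Start: joints at [1.065, 0.521, -0.036, 1.599, 0.021, 1.021, -0.113], TCP at [0.264, -0.567, 0.205] pointing down, gripper open.
Joint ranges: [-2.91, 2.91], [-0.3, 2.13], [-1.5, 1.42], [0.17, 2.43], [-1.26, 4.41], [0.16, 1.93], [-2.52, 2.52]. Speed limits (rad/s): [1.89, 1.89, 2.39, 2.39, 3.01, 3.01, 3.01].

## Interface

Orientations are given as [roll, pitch, yaw] about the fixed x, y, z axes, in that order (R = Rz(yaw) Ry(pitch) Rx(roll)).
In Python, from workcell import monitor, cams, bot gives the robot as it stands.
- The arm moves only by the tool send_rows, never from a script. Its argument "series" is text: rows parted by semicolons, each of 7 numbers parted by spaces: the turn, a rotation vector about the tool's x, y, z in rad, then the shift along the tool's x, y, z in mm, then the opening, from 0 (shut) to 1 (fully open). In form: ax ay az tx ty tz claw; .... A call has 1 to 20 rows; each row is the pose to reach, as a shift and turn from the pose commanded when the call began, along the tool's axes at that moment; what a row does not reach only later rows make up. A row lasts 1/12 s, in which the tool goes at most 41.7 mm and 7.16 degrees, less where a joint would pass 70% of its speed; a pose out of reach is approached as far as the arm can. A call with a gripper value outside its range is refused whole. The fingers move at their own pace and stop on an object; "force" is the grip in N (left out, the last holds). Time passes only in rows, so rows that repeat a pose let the fingers close. It gives the time, the measured TCP pose, the force and the opening at its end, in the units of the state.
- monitor.observe(): the state, without advancing time (a new reading comes with each control period).
- cams.grab_frame(name): name is "side" or "top"; returns the picture (384x512x3 uint8, red, green, blue); there is no depth.
- cams.get_calibration(name): a dict with "mtx" (3x3 intrinsics, pixels), "k1" (the pictures are not rectified: a ray, as slopes to the right and down, at radius r is drawn at 1 + k1 r^2 times it, then the intrinsics apply), "origin" and "attitude" of the camera in the world. Camera axes: x right, y down, z forward; pixel columns grow to the right and rows downward; lengths in m; the calibration is good to about 2 mm. A picture is of the moment at which its call begins. get_calibration takes no time and is no camera call.
- bot.job_done(): hands the job in, once; it reports no verdict.
The state is a dict: "clock": time; "qpos": joint angles; "qd": joint speeds; "joint_efforts": joint torques, N m; "position": TCP position; "tool_rot": TCP orientation; "force": force on the tool from outside, world axes, zero at the start; "moment": the same for the moment, N m; "grip_width": finger opening in m.
Only numpy, scipy, OpenCV 4.12 (cv2) and the standard library are available. Lean on these libraries where they do the work, as an engineer would, in place of code of your own. Each camera call takes 0.05 s, during which the arm holds its last target.

## Task

Take the extension bar from its rest, slip its open end fully onto the stub handle of the toggle clamp, and with it swing the lever past its dead point and on until it comes up against its closed stop, so that the clamp presses the steel bench block home against the fence. Then draw the bar off and lay it back in both saddles of its rest. Move the handle only through the bar, feel your way and never force it (the springy handle lags behind the bar; a push of about 15 N at the bar's grip is enough anywhere, so ease off when it comes up hard), and leave the jar and the two loose stones where they are.

Things in the scene. Friction and masses are not known exactly. Their poses are not given: they have to be found in the camera images.
- clamp: Green-housed push-type toggle clamp on a flat aluminium plate, fixed to the table. Plate 115 x 220 x 10 mm. Origin under the plate on the plunger's line, z up; +y is the way the plunger pushes (from the housing towards the fence), -x is the side on which the handle stands out. The housing is 40 mm high; only the lever on it is higher.
- handle: Bare handle of the lever, joined to its hub by a springy steel neck (gives about 0.1 rad per 0.6 N m). Origin on the upright pivot axis, 58 mm above the table at the handle's centreline; z up, +x along the handle outward. Round stub, 11 mm diameter, tapered nose, from a red collar (24 mm diameter) 34 mm from the pivot to its end 94 mm from it. Open it points to the clamp's -x +y side.
- lever (a joint): Angle of the lever's hub (without the bending of the neck), rad: 0 open stop, dead point near 1.1, 1.2 closed stop; grows counter-clockwise from above. A return spring and friction resist by up to 1.5 to 2 N m (most near 0.5), by about 0.5 N m of friction alone from the dead point on; past it the spring helps towards the closed stop and holds it. Felt at the bar's grip: about 12 to 15 N.
- stub_collar (a point): Face of the lever's red collar, on the handle's centreline, 34 mm from the pivot: the bar is fully on when its mouth meets this face. Axes as the handle's.
- bar_mid (a point): Centre of the extension bar: straight square steel tube, 20 x 20 x 220 mm, about 0.25 kg, black 22 x 22 x 50 mm grip sleeve round its middle (grip here, from above). +x along the bar to its open end, z up as it lies. The open end has a 14 x 14 mm bore, 68 mm deep (1.5 mm of play all round on the stub); the other end is solid with a red band.
- bar_mouth (a point): Centre of the open end of the bar, 110 mm from its middle. Axes as the bar's.
- rest_mid (a point): Where the bar's middle lies on its fixed wooden rest: 44 mm above the table, half-way between two saddles; x axis runs along the rest. Saddles: 75 mm either side of this point, 16 mm thick along x, each with a 29 mm wide slot with a flared mouth; slot floor 34 mm, tops 63 mm above the table. Between them only a board 10 mm high.
- tip: Rubber foot of 14 mm diameter at the end of the plunger, on a spring, 24 mm above the table; it advances 16 mm as the lever closes and ends up pressing on the block with about 15 N.
- block_centre (a point): Centre of the steel bench block, 62 x 62 x 20 mm, 0.5 kg, lying loose on the clamp's plate between two low rails, a few mm short of the fence. Its y axis is about the clamp's y.
- fence_face (a point): Middle of the fence's face that the block is pressed against; y axis points from block to fence (clamp's axes). The block is home when its centre is 31 mm from this face.
- bar: The extension bar (see bar_mid), origin at its centre.
- block: The steel bench block (see block_centre), origin under its centre.
- pill_jar: Amber jar with a white cap, 42 mm diameter, 72 mm high; bystander. Origin under its centre.
- beige_stone: Beige polished stone, 29 x 38 x 16 mm; bystander. Origin under its centre.
- purple_stone: Purple polished stone, 26 x 36 x 17 mm; bystander. Origin under its centre.
There are look-alikes about, which are no part of the job. What is meant by the block is not orange, and is the larger of those in its own colour.

How it is judged:
By the outcome, as a careful person would: the job done as asked, in the order asked, and still so for the second after the job is handed in, with the robot touching nothing.
It also fails if it takes over 72 s, if anything falls off the work surface, if the arm or the gripper's body presses on something with over 40 N, if the wrist force passes 120 N, or if a joint passes its speed limit or range.

## Working session

There is one attempt and no reset: what is moved stays moved. The work goes in short steps, Python scripts to look and compute and a tool call to move; the robot and the scene stay as the last step left them, time stands still between calls to the robot, and variables do not carry over. Pictures are saved under pics/ and viewed, and the job is handed in when it is done.

Besides the shell and the picture viewer there is one more tool, called after "Emit:" by a JSON object that holds its "method" and its "body", one argument or row to a line. send_rows: Moves the arm, as the interface text tells. Its arguments: {"type":"object","properties":{"series":{"type":"string"},"force":{"type":"number"}},"required":["series"]}

```bash
ls; mkdir -p pics
python3 - <<'E'
from workcell import monitor, cams, bot
import cv2
s=monitor.observe()
print(s)
for n in("side","top"):
    c=cams.get_calibration(n);print(n,c)
    im=cams.grab_frame(n);cv2.imwrite(f"pics/{n}0.png",im[:,:,::-1])
E
```

```text
pics
{'clock': 0.0, 'qpos': array([ 1.06482503,  0.52199598, -0.03631405,  1.59997989,  0.02125885,
        1.02111767, -0.11281899]), 'qd': array([-7.31990666e-04, -1.65689689e-04,  1.61163779e-03,  6.70659837e-05,
        1.47725285e-04, -7.86010683e-05, -2.38011685e-04]), 'joint_efforts': array([ 5.87083232e-04, -9.27102470e+01,  1.98071145e+00, -3.69927156e+01,
        1.80617021e-02,  8.37930653e-03,  7.81889685e-05]), 'position': array([ 0.26360995, -0.56629456,  0.20464723]), 'tool_rot': array([-1.57093269e+00,  1.10690770e-03, -1.13503538e+00]), 'force': array([-0.32841332, -0.11516981, -0.36203073]), 'moment': array([-0.0467399 , -0.02294596, -0.04589926]), 'grip_width': 0.08529826261368147}
side {'mtx': array([[496.10323721,   0.        , 257.32788374],
       [  0.        , 496.10323721, 204.65917706],
       [  0.        ,   0.        ,   1.        ]]), 'k1': -0.030993361165888293, 'origin': array([0.08942028, 0.94127666, 0.77620879]), 'attitude': array([-2.17173797, -0.01580253, -2.65370331])}
top {'mtx': array([[471.32044455,   0.        , 255.66202136],
       [  0.        , 471.32044455, 189.95517408],
       [  0.        ,   0.        ,   1.        ]]), 'k1': 0.009145638345089257, 'origin': array([0.43232539, 0.00382253, 1.21600549]), 'attitude': array([-3.01362924, -0.01561983, -1.55423899])}
```

View pics/top0.png

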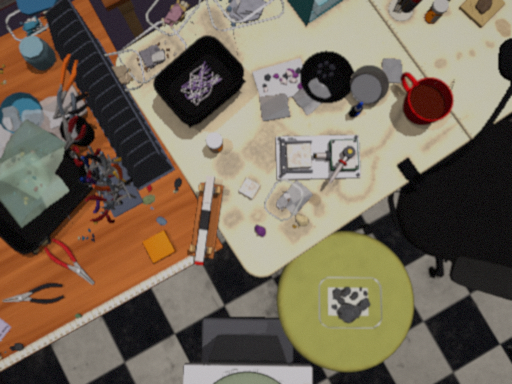

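View pics/side0.png

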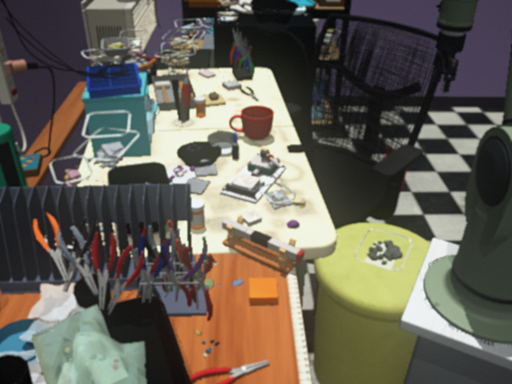

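Run:
```python
import cv2
t=cv2.imread("pics/top0.png");s=cv2.imread("pics/side0.png")
cv2.imwrite("pics/t_clamp.png",cv2.resize(t[125:195,265:370],None,fx=7,fy=7,interpolation=cv2.INTER_CUBIC))
cv2.imwrite("pics/t_rest.png",cv2.resize(t[125:275,150:320],None,fx=4,fy=4,interpolation=cv2.INTER_CUBIC))
cv2.imwrite("pics/s_all.png",cv2.resize(s[140:280,180:320],None,fx=4.2,fy=4.2,interpolation=cv2.INTER_CUBIC))
```

```text
(no output)
```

View pics/t_clamp.png

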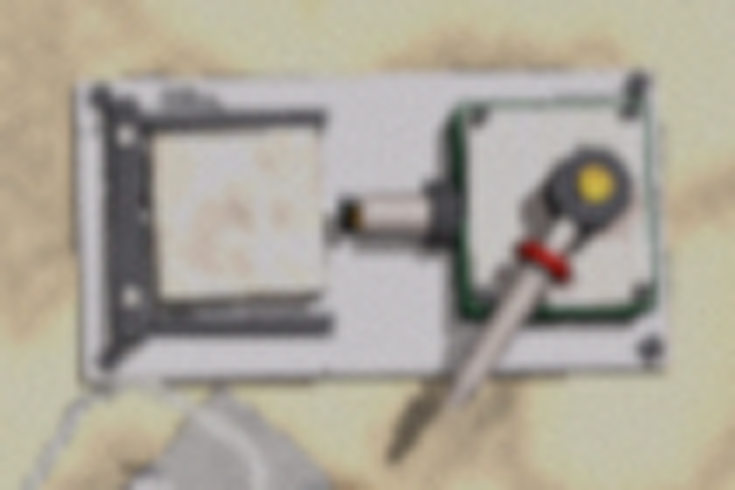

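View pics/t_rest.png

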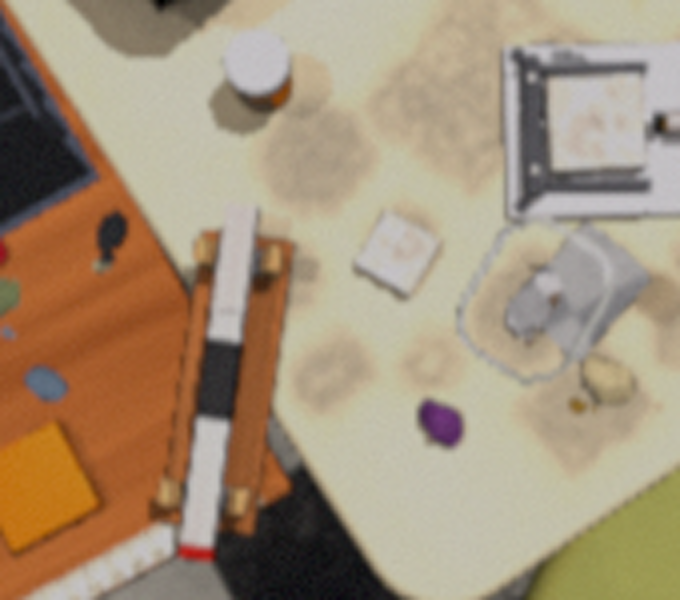

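View pics/s_all.png

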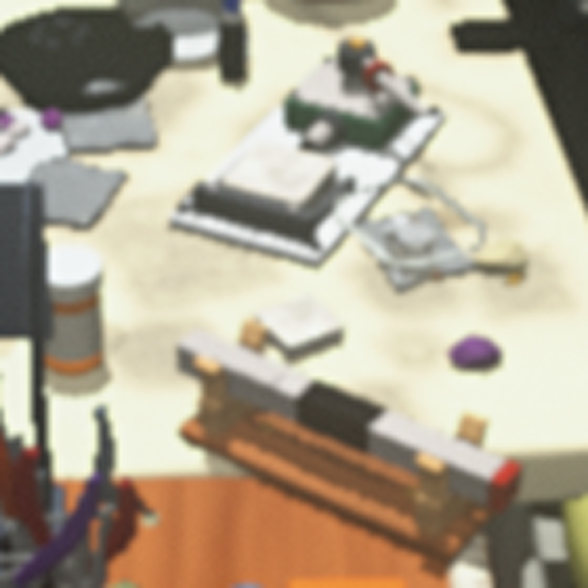

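```bash
cat > h.py <<'E'
import numpy as np, cv2
from scipy.spatial.transform import Rotation as Ro
from workcell import monitor, cams, bot
def cal(n):
    c=cams.get_calibration(n); return c['mtx'],c['k1'],np.array(c['origin']),Ro.from_euler('xyz',c['attitude']).as_matrix()
def ray(n,uv):
    K,k,o,R=cal(n)
    p=cv2.undistortPoints(np.array(uv,float).reshape(-1,1,2),K,np.array([k,0,0,0,0.])).reshape(-1,2)
    return o,(R@np.c_[p,np.ones(len(p))].T).T
def plane(n,uv,z):
    o,d=ray(n,uv); return o+d*((z-o[2])/d[:,2])[:,None]
def proj(n,P):
    K,k,o,R=cal(n); c=(np.atleast_2d(P)-o)@R
    x=c[:,:2]/c[:,2:]; x=x*(1+k*(x**2).sum(1))[:,None]
    return x@K[:2,:2].T+K[:2,2]
def crop2full(U,off,s): return (np.array(U,float)+.5)/s-.5+np.array(off)
def grab(n,name,box=None,s=1):
    im=cams.grab_frame(n)[:,:,::-1].copy(); cv2.imwrite(f"pics/{name}_full.png",im)
    if box:
        x0,y0,x1,y1=box; im=cv2.resize(im[y0:y1,x0:x1],None,fx=s,fy=s,interpolation=cv2.INTER_CUBIC)
        cv2.imwrite(f"pics/{name}.png",im)
    return im
E
python3 - <<'E'
from h import *
np.set_printoptions(precision=4,suppress=True)
c=lambda U:crop2full(U,(265,125),7)
pl=plane('top',c([(75,85),(655,68),(665,372),(85,382)]),.01)
print("plate",pl); print(np.linalg.norm(pl-np.roll(pl,-1,0),axis=1))
print("hub",plane('top',c([(598,183)]),.072), "collar",plane('top',c([(545,260)]),.058),"end?",plane('top',c([(447,408)]),.058))
print("block",plane('top',c([(155,135),(322,128),(325,290),(160,300)]),.03))
r=lambda U:crop2full(U,(150,125),4)
b=plane('top',r([(240,207),(196,552),(219,379)]),.054);print("bar mouth,tail,mid",b,np.linalg.norm(b[0]-b[1]))
print("side bar", plane('side',crop2full([(342,413)],(180,140),4.2),.055))
print("jar",plane('top',r([(258,63)]),.072),"purple",plane('top',r([(441,424)]),.01),"beige",plane('top',r([(608,382)]),.01),"small",plane('top',r([(398,252)]),.01))
E
```

```text
plate [[ 0.7294 -0.0615  0.01  ]
 [ 0.7403 -0.2793  0.01  ]
 [ 0.6249 -0.2817  0.01  ]
 [ 0.617  -0.0665  0.01  ]]
[0.218  0.1154 0.2154 0.1124]
hub [[ 0.6823 -0.244   0.072 ]] collar [[ 0.6569 -0.2278  0.058 ]] end? [[ 0.6028 -0.1925  0.058 ]]
block [[ 0.7062 -0.0901  0.03  ]
 [ 0.7101 -0.1515  0.03  ]
 [ 0.6496 -0.1527  0.03  ]
 [ 0.6448 -0.0924  0.03  ]]
bar mouth,tail,mid [[0.6141 0.1034 0.054 ]
 [0.4014 0.1239 0.054 ]
 [0.5068 0.1132 0.054 ]] 0.21372807348012515
side bar [[0.5003 0.1241 0.055 ]]
jar [[0.7017 0.0933 0.072 ]] purple [[ 0.4834 -0.0249  0.01  ]] beige [[ 0.5121 -0.1315  0.01  ]] small [[0.5936 0.0045 0.01  ]]
```

```bash
cat > ov.py <<'E'
from h import *
def box(c,yaw,d):
    v=np.array([[sx,sy,sz] for sz in(-1,1) for sx,sy in((-1,-1),(1,-1),(1,1),(-1,1))])*np.array(d)/2
    R=Ro.from_euler('z',yaw).as_matrix(); return v@R.T+c
def draw(im,n,off,s,c,yaw,d,col=(0,255,0)):
    p=(proj(n,box(c,yaw,d))-np.array(off)+.5)*s-.5
    for a,b in[(0,1),(1,2),(2,3),(3,0),(4,5),(5,6),(6,7),(7,4),(0,4),(1,5),(2,6),(3,7)]:
        cv2.line(im,*[tuple(int(round(q*16)) for q in p[k]) for k in(a,b)],col,1,cv2.LINE_AA,4)
def line(im,n,off,s,P,col=(255,0,0)):
    p=(proj(n,P)-np.array(off)+.5)*s-.5
    for a,b in zip(p[:-1],p[1:]): cv2.line(im,tuple(int(q*16) for q in a),tuple(int(q*16) for q in b),col,1,cv2.LINE_AA,4)
def crop(f,bx,s):
    x0,y0,x1,y1=bx; return cv2.resize(cv2.imread(f)[y0:y1,x0:x1],None,fx=s,fy=s,interpolation=cv2.INTER_CUBIC)
E
cat > o1.py <<'E'
from ov import *
import sys
bm=np.array([.5075,.1132,.044]);by=-.096
pv=np.array([.6823,-.244,.058]);hy=2.567
for n,f,bb,bc in(('top','pics/top0.png',(180,170,240,270),(270,125,370,200)),('side','pics/side0.png',(215,210,310,275),(220,145,295,205))):
    s=6 if n=='top' else 7
    im=crop(f,bb,s); draw(im,n,bb[:2],s,bm,by,(.22,.02,.02)); draw(im,n,bb[:2],s,bm,by,(.05,.022,.022),(0,0,255)); cv2.imwrite(f'pics/ov_bar_{n}.png',im)
    s=7
    im=crop(f,bc,s); u=np.array([np.cos(hy),np.sin(hy),0])
    line(im,n,bc[:2],s,[pv,pv+.094*u]); v=np.array([-u[1],u[0],0])
    for k in(-1,1): line(im,n,bc[:2],s,[pv+.034*u+k*.0055*v,pv+.094*u+k*.0055*v],(0,255,0))
    line(im,n,bc[:2],s,[pv+.034*u-.012*v,pv+.034*u+.012*v],(0,255,0))
    line(im,n,bc[:2],s,[pv-[0,0,.018],pv+[0,0,.015]],(0,255,255))
    line(im,n,bc[:2],s,[pv-.01*v,pv+.01*v],(0,255,255))
    cv2.imwrite(f'pics/ov_cl_{n}.png',im)
E
python3 o1.py
```

```text
(no output)
```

View pics/ov_bar_top.png

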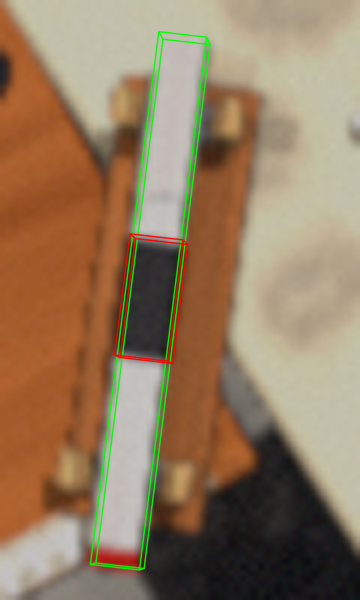

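View pics/ov_bar_side.png

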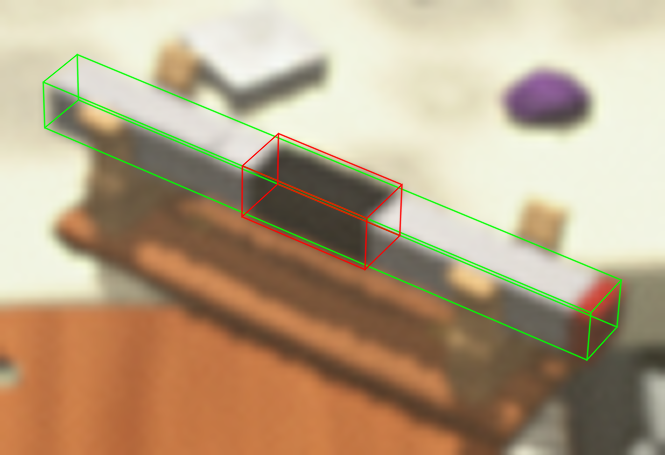

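View pics/ov_cl_top.png

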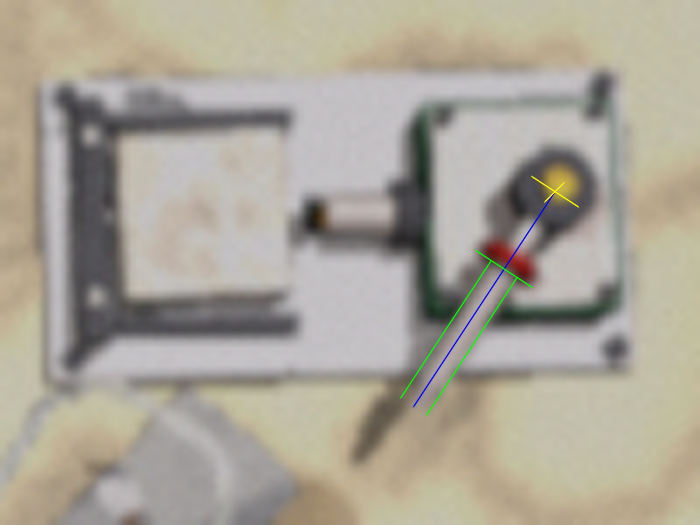

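View pics/ov_cl_side.png

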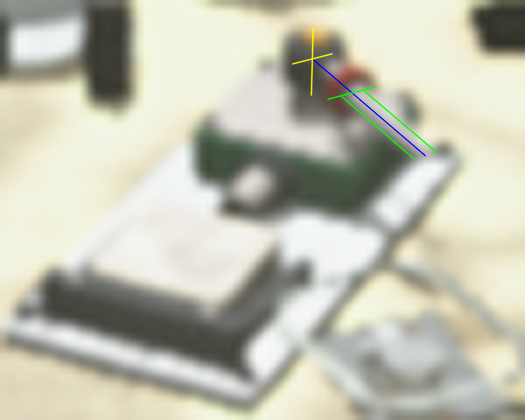

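Run:
```python
from ov import *
a=crop('pics/side0.png',(245,145,295,180),14);cv2.imwrite('pics/z1.png',a)
a=crop('pics/top0.png',(315,140,365,190),12);cv2.imwrite('pics/z2.png',a)
```

```text
(no output)
```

View pics/z1.png

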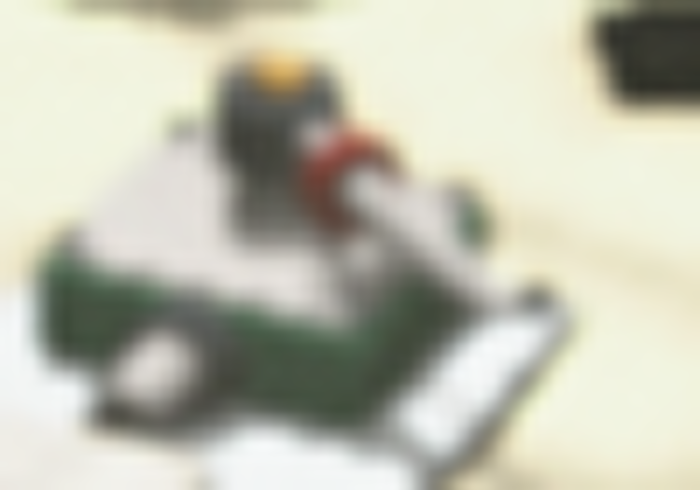

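View pics/z2.png

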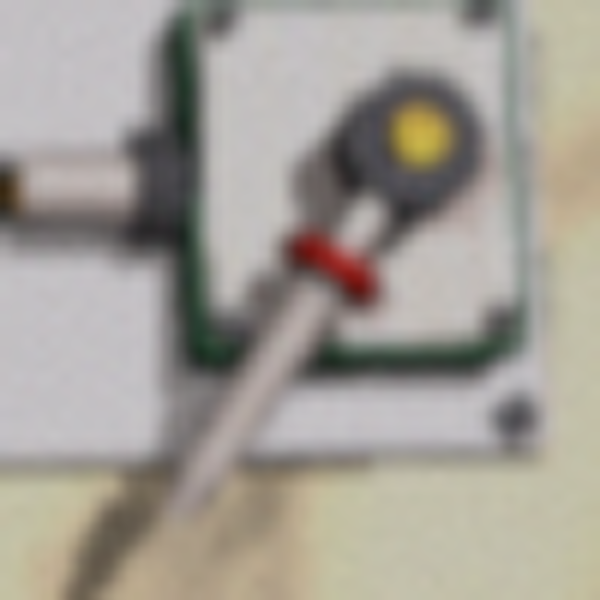

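Run:
```python
from h import *
np.set_printoptions(precision=4,suppress=True)
p=plane('top',crop2full([(332,268),(177,517),(263,380),(368,212)],(315,140),12),.058);print(p)
u=p[1]-p[0];print(np.linalg.norm(u),np.arctan2(u[1],u[0]))
print('cap',plane('top',crop2full([(422,133)],(315,140),12),.078))
q=plane('side',crop2full([(352,180),(485,290)],(245,145),14),.058);print(q,(lambda d:np.arctan2(d[1],d[0]))(q[1]-q[0]))
```

```text
[[ 0.6565 -0.2272  0.058 ]
 [ 0.6034 -0.1947  0.058 ]
 [ 0.6325 -0.2127  0.058 ]
 [ 0.6685 -0.2349  0.058 ]]
0.06228471368252554 2.5913594347734445
cap [[ 0.6812 -0.242   0.078 ]]
[[ 0.6552 -0.2275  0.058 ]
 [ 0.61   -0.1992  0.058 ]] 2.582594921298468
```

```bash
cat >> h.py <<'E'
def go(p,yaw):
    s=monitor.observe(); R=Ro.from_euler('xyz',s['tool_rot']); T=Ro.from_euler('xyz',[-np.pi/2,0,yaw])
    w=(R.inv()*T).as_rotvec(); d=R.inv().apply(np.array(p)-s['position'])*1000
    print('row: %.4f %.4f %.4f %.2f %.2f %.2f'%(*w,*d),'| rows>=%.1f'%max(np.linalg.norm(d)/41.7,np.degrees(np.linalg.norm(w))/7.16))
def st():
    s=monitor.observe(); print('t',round(s['clock'],2),'pos',s['position'].round(4),'rot',s['tool_rot'].round(4),'F',s['force'].round(2),'M',s['moment'].round(2),'g',round(s['grip_width'],4),'q',s['qpos'].round(2))
E
python3 -c "
from h import *
st(); go([.5075,.1132,.13],-1.667)"
```

```text
t 0.1 pos [ 0.2637 -0.5663  0.2047] rot [-1.5708e+00  1.0000e-03 -1.1349e+00] F [ 0.11 -0.94 -1.36] M [0.02 0.01 0.  ] g 0.0856 q [ 1.06  0.52 -0.04  1.6   0.02  1.02 -0.11]
row: 0.0003 0.5321 -0.0010 -512.95 75.19 507.89 | rows>=17.4
```

Look-alikes: the block candidates are the large steel one in the clamp (300,155), a small steel one (249,188) and an orange one (157,246). The close crop shows the one between the rails is the larger steel block, so that is the one. There is only one bar, at (205,220), with its mouth at (210,177) and red band at (199,263), and only one red-collared handle, at (340,165).

Emit:
{"method": "send_rows", "body": {
  "series": "0 0.53 0 -513 75 508 1;0 0.53 0 -513 75 508 1;0 0.53 0 -513 75 508 1;0 0.53 0 -513 75 508 1;0 0.53 0 -513 75 508 1;0 0.53 0 -513 75 508 1;0 0.53 0 -513 75 508 1;0 0.53 0 -513 75 508 1;0 0.53 0 -513 75 508 1;0 0.53 0 -513 75 508 1;0 0.53 0 -513 75 508 1;0 0.53 0 -513 75 508 1;0 0.53 0 -513 75 508 1;0 0.53 0 -513 75 508 1;0 0.53 0 -513 75 508 1;0 0.53 0 -513 75 508 1;0 0.53 0 -513 75 508 1;0 0.53 0 -513 75 508 1;0 0.53 0 -513 75 508 1;0 0.53 0 -513 75 508 1"
}}

```text
clock: 1.77
position: [0.5075, 0.114, 0.1296]
tool_rot: [-1.572, -0.0, -1.663]
force: [-0.9, -0.6, 0.1]
grip_width: 0.0852
```

```bash
python3 -c "
from h import *
st(); go([.5075,.1132,.036],-1.667)
grab('side','a1',(200,130,330,290),4)
grab('top','a2',(150,150,270,290),4)"
```

```text
t 1.77 pos [0.5075 0.114  0.1296] rot [-1.5718e+00 -2.0000e-04 -1.6628e+00] F [-0.92 -0.6   0.09] M [-0.06  0.03 -0.03] g 0.0852 q [-0.25  0.46 -0.12  1.94  0.08  0.75 -2.07]
row: 0.0010 0.0042 0.0002 0.75 93.64 0.17 | rows>=2.2
```

View pics/a1.png

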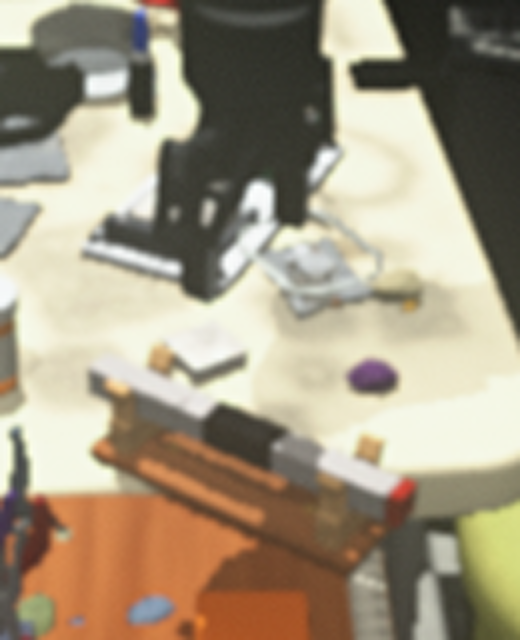

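View pics/a2.png

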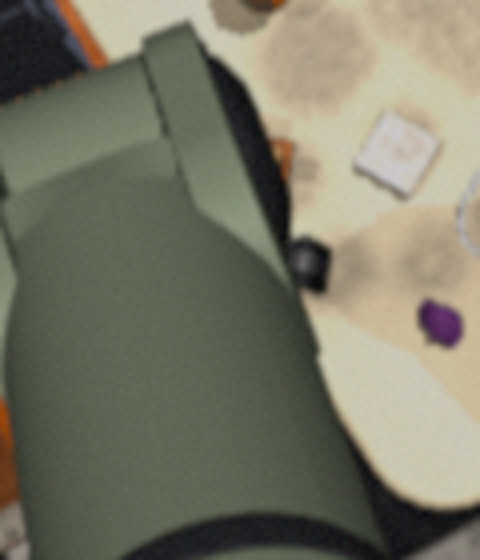

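Emit:
{"method": "send_rows", "body": {
  "series": "0 0.004 0 0.5 25 0 1;0 0.004 0 0.7 50 0 1;0 0.004 0 0.7 75 0 1;0 0.004 0 0.7 94 0 1;0 0.004 0 0.7 94 0 1;0 0.004 0 0.7 94 0 1"
}}

```text
clock: 2.37
position: [0.5073, 0.1111, 0.0362]
tool_rot: [-1.572, -0.001, -1.67]
force: [0.7, 0.3, 1.1]
grip_width: 0.0853
```

```bash
python3 -c "
from h import *
st()
grab('side','a3',(200,130,330,290),4)"
```

```text
t 2.37 pos [0.5073 0.1111 0.0362] rot [-1.5722e+00 -8.0000e-04 -1.6704e+00] F [0.68 0.35 1.11] M [-0.02 -0.04 -0.03] g 0.0853 q [-0.26  0.61 -0.1   2.    0.11  0.54 -2.1 ]
```

View pics/a3.png

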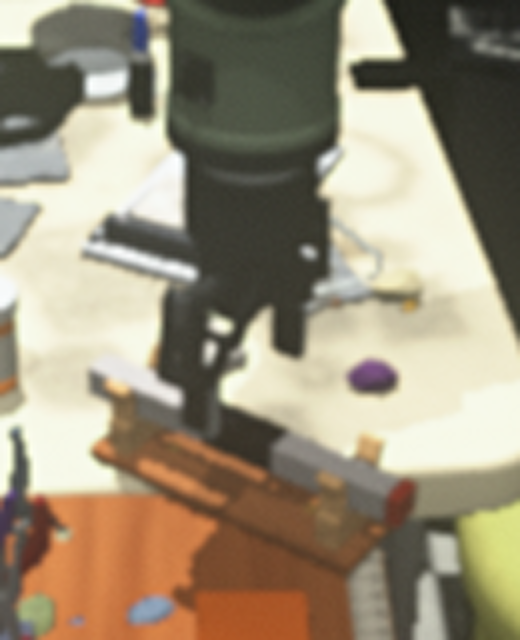

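```bash
python3 -c "
from h import *
P=np.array([[.507,.112,.055],[.5117,.158,.04],[.5117,.158,.025],[.5023,.066,.04]])
print((proj('side',P)-[200,130])*4)
"
```

```text
[[243.64345796 417.29560857]
 [199.17296981 477.93920752]
 [198.98949316 497.79759831]
 [284.80450362 398.59860819]]
```

```bash
python3 -c "
from h import *
st()
im=grab('side','a4',(230,180,290,265),7)
st()
for z in (.025,.036,.05,.07):
  print(z,(proj('side',[[.5117,.158,z],[.5023,.066,z]])-[230,180])*7)
"
```

```text
t 2.42 pos [0.508  0.1115 0.0371] rot [-1.5705e+00 -1.0000e-04 -1.6702e+00] F [0.6  0.07 0.44] M [ 0.01 -0.03  0.  ] g 0.0853 q [-0.26  0.61 -0.1   2.    0.11  0.54 -2.1 ]
t 2.47 pos [0.5084 0.1117 0.0375] rot [-1.5695e+00  3.0000e-04 -1.6699e+00] F [-0.09  0.54 -0.07] M [ 0.05  0.04 -0.02] g 0.0853 q [-0.26  0.61 -0.1   2.    0.11  0.54 -2.1 ]
0.025 [[138.23161304 521.14579704]
 [287.05776884 381.46595674]]
0.036 [[138.46657665 495.71147571]
 [288.04605799 356.63904325]]
0.05 [[138.7696032  462.93601634]
 [289.3182065  324.66903753]]
0.07 [[139.21041136 415.31122683]
 [291.16393185 278.26012927]]
```

View pics/a4.png

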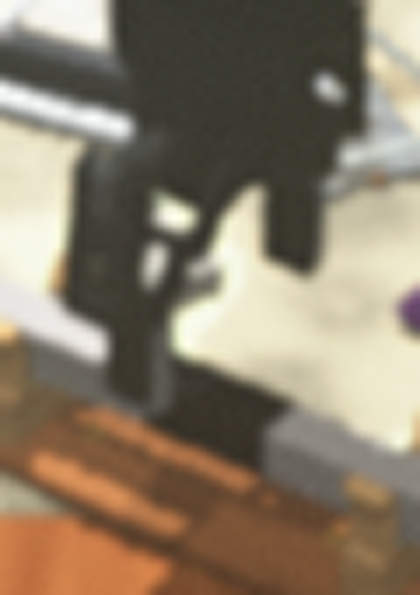

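```bash
python3 -c "
from h import *
im=cv2.imread('pics/a2_full.png')
cv2.imwrite('pics/a5.png',cv2.resize(im[195:235,205:245],None,fx=12,fy=12,interpolation=cv2.INTER_CUBIC))
im=cv2.imread('pics/a1_full.png')
cv2.imwrite('pics/a6.png',cv2.resize(im[140:210,215:290],None,fx=8,fy=8,interpolation=cv2.INTER_CUBIC))
for z in (.11,.118,.13,.15,.17):
  P=[[.5117,.1605,z],[.5030,.0655,z]]
  print(z,(proj('side',P)-[215,140])*8,(proj('top',P)[1]-[205,195])*12)
"
```

```text
0.11 [[275.84761447 687.11814113]
 [455.73545642 527.36652407]] [209.88543573 297.27870375]
0.118 [[276.04393495 664.10314522]
 [456.61654938 505.03539125]] [207.65114201 294.60335448]
0.13 [[276.34170823 629.22324016]
 [457.950582   471.21344149]] [204.2384428  290.51699052]
0.15 [[276.84696354 570.11830699]
 [460.20759697 413.96034733]] [198.38117109 283.50352846]
0.17 [[277.36373899 509.76752233]
 [462.50760897 355.57688523]] [192.30165155 276.22399031]
```

View pics/a5.png

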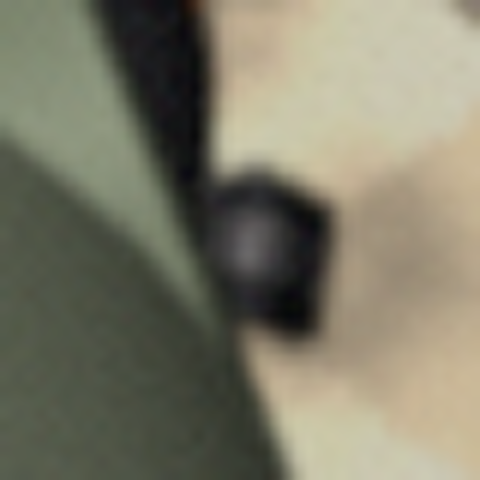

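View pics/a6.png

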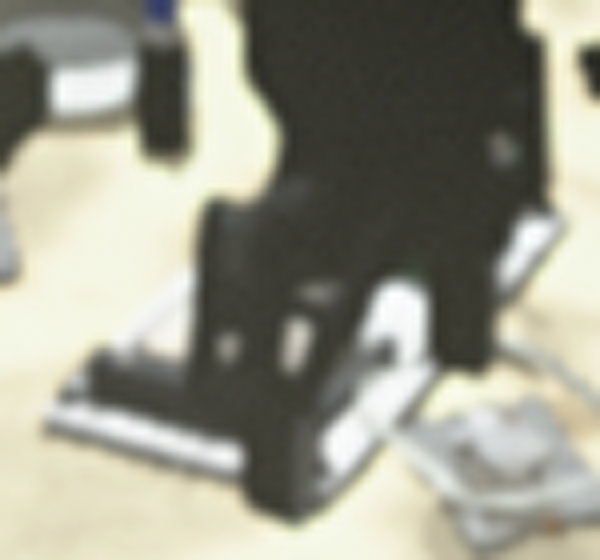

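Emit:
{"method": "send_rows", "body": {
  "series": "0 0 0 0 5 0 1;0 0 0 0 10 0 1;0 0 0 0 15 0 1;0 0 0 0 15 0 1"
}}

```text
clock: 2.8
position: [0.5074, 0.1121, 0.0205]
tool_rot: [-1.572, -0.0, -1.669]
force: [-0.2, 0.1, -0.3]
grip_width: 0.0856
```

```bash
python3 -c "
from h import *
st()
im=grab('side','a7',(230,180,290,265),7)
for z in (.025,.036,.05,.07):
  print(z,(proj('side',[[.5117,.158,z],[.5023,.066,z]])-[230,180])*7)
"
```

```text
t 2.8 pos [0.5074 0.1121 0.0205] rot [-1.5715e+00 -3.0000e-04 -1.6690e+00] F [-0.19  0.1  -0.28] M [-0.06 -0.   -0.03] g 0.0856 q [-0.26  0.64 -0.09  2.    0.11  0.5  -2.11]
0.025 [[138.23161304 521.14579704]
 [287.05776884 381.46595674]]
0.036 [[138.46657665 495.71147571]
 [288.04605799 356.63904325]]
0.05 [[138.7696032  462.93601634]
 [289.3182065  324.66903753]]
0.07 [[139.21041136 415.31122683]
 [291.16393185 278.26012927]]
```

View pics/a7.png

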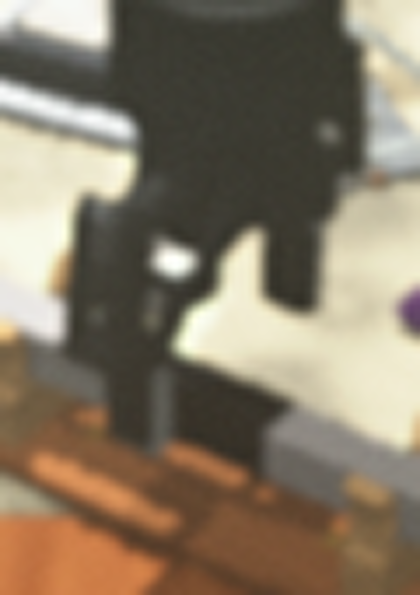

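Emit:
{"method": "send_rows", "body": {
  "series": "0 0 0 0 4 0 1;0 0 0 0 8 0 1;0 0 0 0 10 0 1;0 0 0 0 10 0 1"
}}

```text
clock: 3.18
position: [0.5074, 0.1121, 0.0106]
tool_rot: [-1.572, -0.0, -1.669]
force: [-0.3, 0.4, -0.1]
grip_width: 0.0854
```

```bash
python3 -c "
from h import *
st()
im=grab('side','a8',(230,180,290,265),7)
"
```

```text
t 3.18 pos [0.5074 0.1121 0.0106] rot [-1.5716e+00 -3.0000e-04 -1.6690e+00] F [-0.32  0.36 -0.09] M [-0.01 -0.05  0.04] g 0.0854 q [-0.27  0.66 -0.09  2.    0.12  0.48 -2.11]
```

View pics/a8.png

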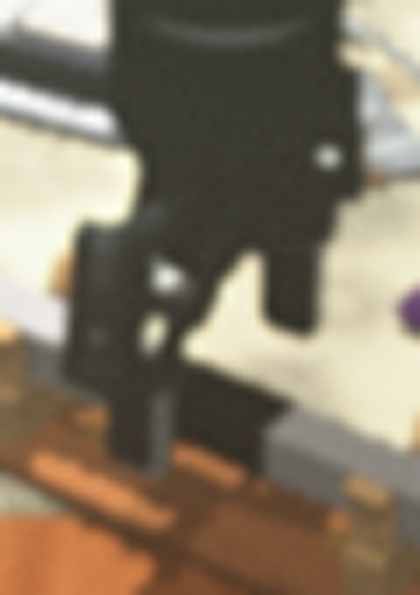

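Emit:
{"method": "send_rows", "body": {
  "series": "0 0 0 0 4 0 1;0 0 0 0 8 0 1;0 0 0 0 8 0 1;0 0 0 0 8 0 1"
}}

```text
clock: 3.57
position: [0.5075, 0.1122, 0.0029]
tool_rot: [-1.571, -0.0, -1.669]
force: [-0.8, -0.7, 0.4]
grip_width: 0.0852
```

```bash
python3 -c "
from h import *
st()
im=grab('side','a9',(230,180,290,265),7)
"
```

```text
t 3.57 pos [0.5075 0.1122 0.0029] rot [-1.5713e+00 -2.0000e-04 -1.6690e+00] F [-0.75 -0.68  0.4 ] M [-0.02  0.02  0.01] g 0.0852 q [-0.27  0.67 -0.09  2.01  0.12  0.47 -2.11]
```

View pics/a9.png

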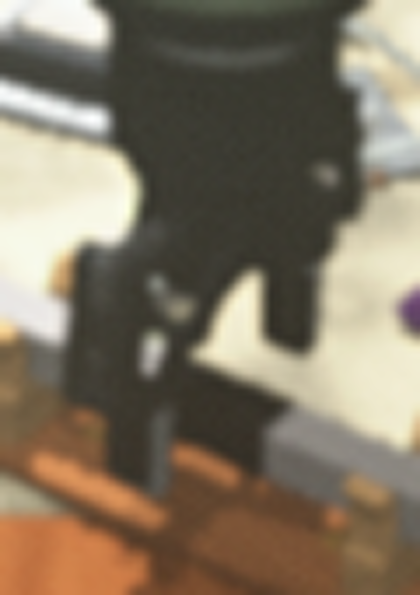

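Emit:
{"method": "send_rows", "body": {
  "series": "0 0 0 0 0 0 0.4;0 0 0 0 0 0 0.3;0 0 0 0 0 0 0.2;0 0 0 0 0 0 0.1;0 0 0 0 0 0 0.1;0 0 0 0 0 0 0.1;0 0 0 0 0 0 0.1;0 0 0 0 0 0 0.1",
  "force": 70
}}

```text
clock: 4.28
position: [0.5078, 0.1123, 0.0035]
tool_rot: [-1.571, 0.0, -1.669]
force: [-1.2, -0.7, 7.3]
grip_width: 0.0208
```

```bash
python3 -c "
from h import *
st()
im=grab('side','b1',(230,180,290,265),7)
"
```

```text
t 4.28 pos [0.5078 0.1123 0.0035] rot [-1.5706e+00  1.0000e-04 -1.6691e+00] F [-1.22 -0.67  7.26] M [-0.03  0.33 -0.09] g 0.0208 q [-0.27  0.67 -0.09  2.01  0.12  0.47 -2.11]
```

View pics/b1.png

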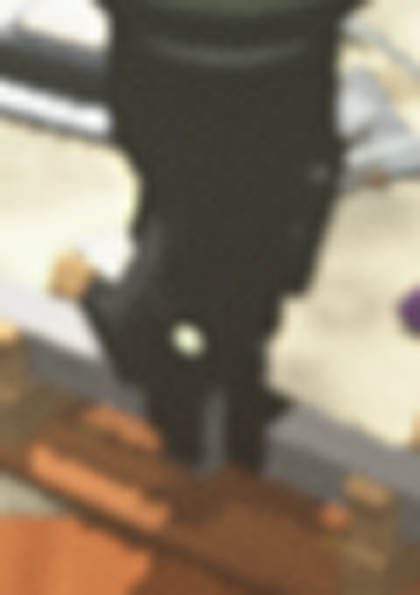

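Emit:
{"method": "send_rows", "body": {
  "series": "0 0 0 0 -5 0 0.1;0 0 0 0 -10 0 0.1;0 0 0 0 -20 0 0.1;0 0 0 0 -30 0 0.1;0 0 0 0 -40 0 0.1;0 0 0 0 -50 0 0.1;0 0 0 0 -60 0 0.1;0 0 0 0 -60 0 0.1;0 0 0 0 -60 0 0.1"
}}

```text
clock: 5.08
position: [0.5081, 0.1123, 0.0639]
tool_rot: [-1.57, 0.001, -1.669]
force: [-0.4, -0.3, -1.7]
grip_width: 0.021
```

```bash
cat > o2.py <<'E'
from ov import *
import sys
# overlay predicted bar
def over(n,name,bx,s,c,yaw):
    im=grab(n,name,bx,s); raw=im.copy()
    draw(im,n,bx[:2],s,c,yaw,(.22,.02,.02)); draw(im,n,bx[:2],s,c,yaw,(.05,.022,.022),(0,0,255))
    cv2.imwrite(f'pics/{name}_ov.png',np.hstack([raw,im]) if raw.shape[1]<=400 else im)
E
python3 -c "
from o2 import *
st()
over('side','b2',(210,170,305,265),4,[.5078,.1123,.104],-.098)
"
```

```text
t 5.08 pos [0.5081 0.1123 0.0639] rot [-1.5696e+00  5.0000e-04 -1.6691e+00] F [-0.39 -0.26 -1.66] M [ 0.05  0.   -0.01] g 0.021 q [-0.25  0.56 -0.11  1.99  0.1   0.6  -2.09]
```

View pics/b2_ov.png

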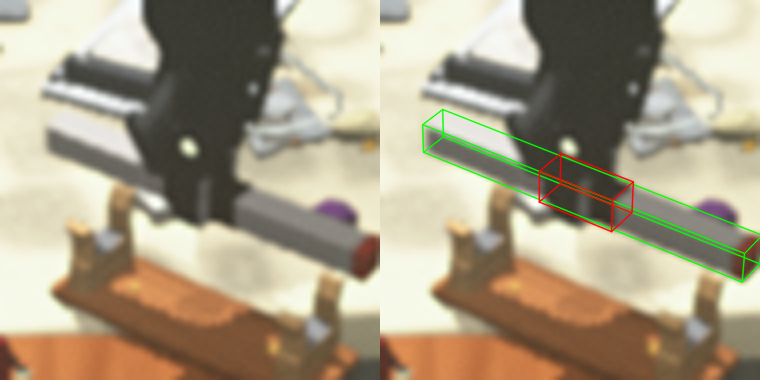

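```bash
python3 -c "
from h import *
go([.487,-.1226,.064],-2.1254)"
```

```text
row: -0.0003 0.4563 -0.0002 235.69 -0.73 2.38 | rows>=5.7
```

Emit:
{"method": "send_rows", "body": {
  "series": "0 0.05 0 24 0 0 0.1;0 0.1 0 48 0 0 0.1;0 0.15 0 72 0 0 0.1;0 0.2 0 96 0 0 0.1;0 0.25 0 120 0 1 0.1;0 0.3 0 144 0 1 0.1;0 0.35 0 168 0 2 0.1;0 0.4 0 192 0 2 0.1;0 0.44 0 216 0 2 0.1;0 0.456 0 230 -0.5 2.4 0.1;0 0.456 0 235.7 -0.7 2.4 0.1;0 0.456 0 235.7 -0.7 2.4 0.1;0 0.456 0 235.7 -0.7 2.4 0.1"
}}

```text
clock: 6.22
position: [0.4869, -0.1219, 0.0635]
tool_rot: [-1.572, 0.0, -2.124]
force: [0.1, -0.0, -2.4]
grip_width: 0.0209
```

```bash
python3 -c "
from o2 import *
st(); go([.487,-.1226,.0177],-2.1254)
over('side','b3',(230,130,330,220),4,[.487,-.1226,.104],-.5546)
im=grab('top','b3t',(250,100,380,230),5)
"
```

```text
t 6.22 pos [ 0.4869 -0.1219  0.0635] rot [-1.5716e+00  1.0000e-04 -2.1243e+00] F [ 0.12 -0.03 -2.4 ] M [ 0.03 -0.01 -0.01] g 0.0209 q [ 0.13  0.54 -0.    2.03  0.    0.56 -2.  ]
row: 0.0008 0.0011 -0.0001 0.54 45.82 0.52 | rows>=1.1
```

View pics/b3_ov.png

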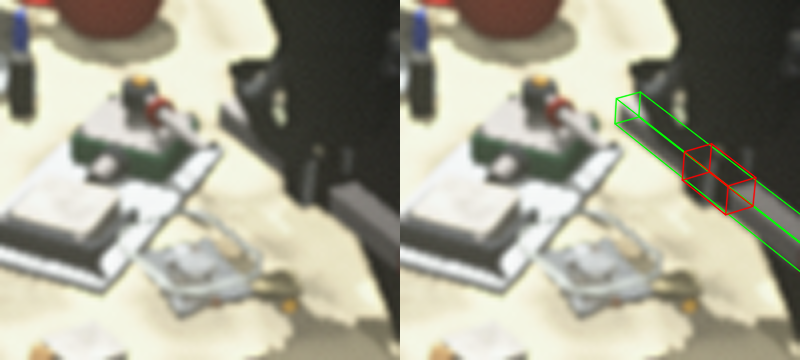

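View pics/b3t.png

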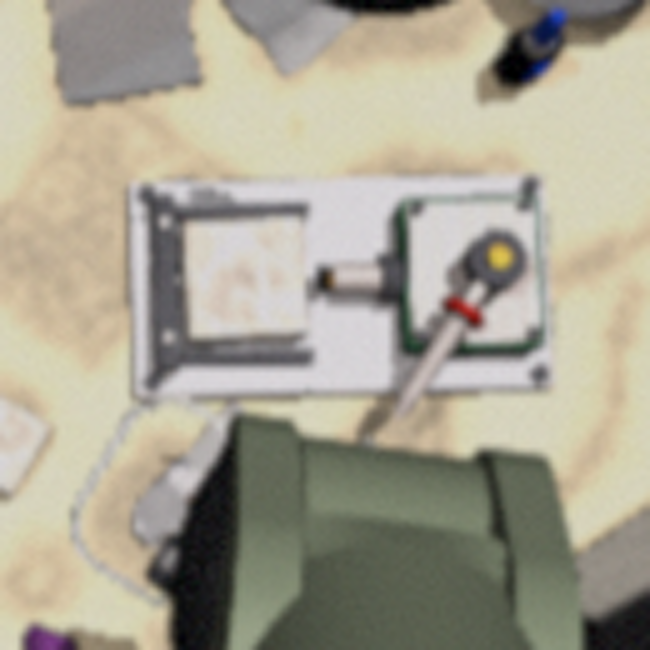

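Emit:
{"method": "send_rows", "body": {
  "series": "0 0 0 0 10 0 0.1;0 0 0 0 20 0 0.1;0 0 0 0 30 0.3 0.1;0 0 0 0.3 38 0.5 0.1;0 0.001 0 0.5 45.8 0.5 0.1;0 0.001 0 0.5 45.8 0.5 0.1;0 0.001 0 0.5 45.8 0.5 0.1"
}}

```text
clock: 6.9
position: [0.4868, -0.1233, 0.0175]
tool_rot: [-1.572, -0.0, -2.126]
force: [0.6, -0.3, -1.5]
grip_width: 0.0207
```

```bash
python3 -c "
from o2 import *
st()
s=monitor.observe()
p=s['position'];
over('side','b4',(240,135,310,200),9,[p[0],p[1],p[2]+.0404],s['tool_rot'][2]+np.pi/2)
"
```

```text
t 6.9 pos [ 0.4868 -0.1233  0.0175] rot [-1.5719e+00 -5.0000e-04 -2.1262e+00] F [ 0.6  -0.26 -1.52] M [-0.02  0.    0.02] g 0.0207 q [ 0.13  0.63 -0.    2.05  0.01  0.46 -2.  ]
```

View pics/b4_ov.png

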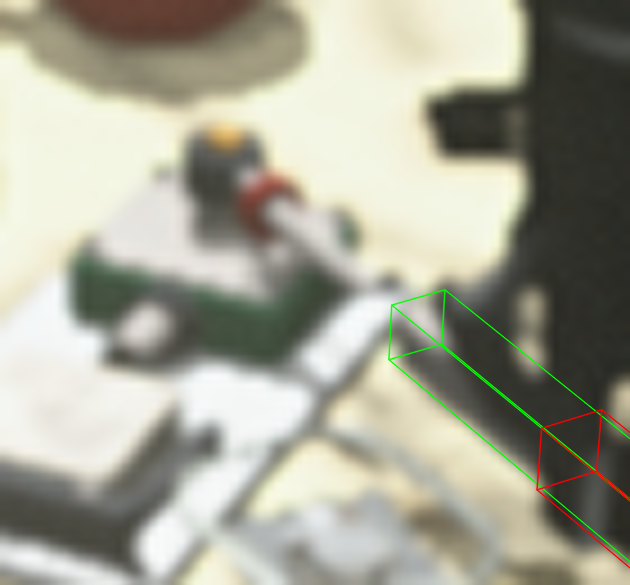

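View pics/b4.png

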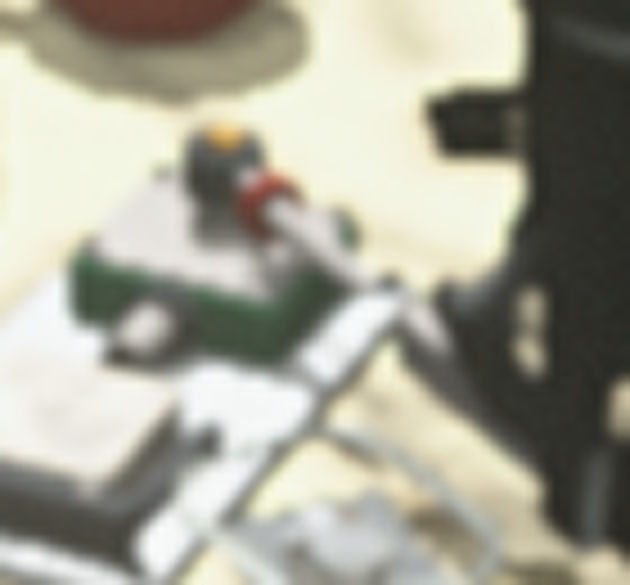

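Emit:
{"method": "send_rows", "body": {
  "series": "0 0 0 0 0 5 0.1;0 0 0 0 0 10 0.1;0 0 0 0 0 14 0.1;0 0 0 0 0 18 0.1;0 0 0 0 0 22 0.1;0 0 0 0 0 22 0.1"
}}

```text
clock: 7.45
position: [0.5067, -0.1354, 0.0182]
tool_rot: [-1.57, 0.0, -2.126]
force: [-0.5, -0.0, -2.6]
grip_width: 0.0205
```

```bash
python3 -c "
from o2 import *
st()
s=monitor.observe()
p=s['position'];
over('side','b5',(250,135,300,185),12,[p[0],p[1],p[2]+.0404],s['tool_rot'][2]+np.pi/2)
im=grab('top','b5t',(310,130,370,190),10)
"
```

```text
t 7.45 pos [ 0.5067 -0.1354  0.0182] rot [-1.5701e+00  2.0000e-04 -2.1264e+00] F [-0.48 -0.05 -2.61] M [-0.03  0.04  0.01] g 0.0205 q [ 0.15  0.65 -0.    2.    0.01  0.5  -1.98]
```

View pics/b5_ov.png

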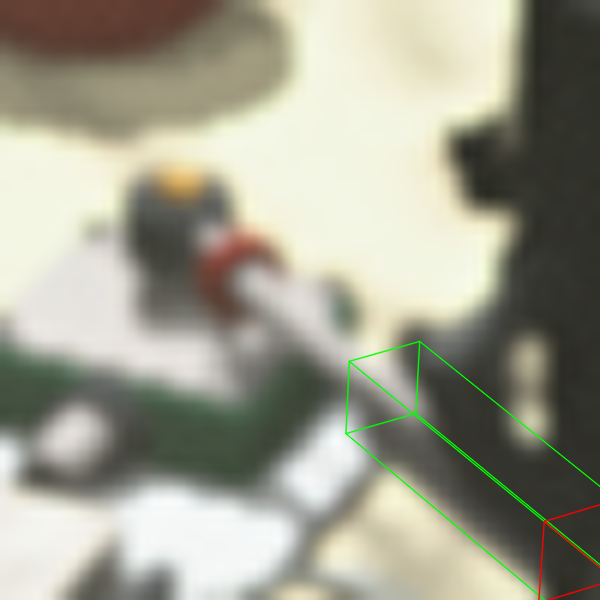

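View pics/b5.png

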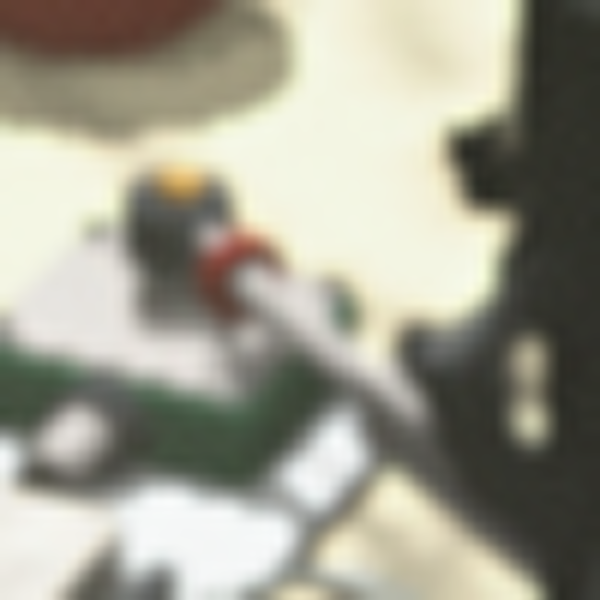

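View pics/b5t.png

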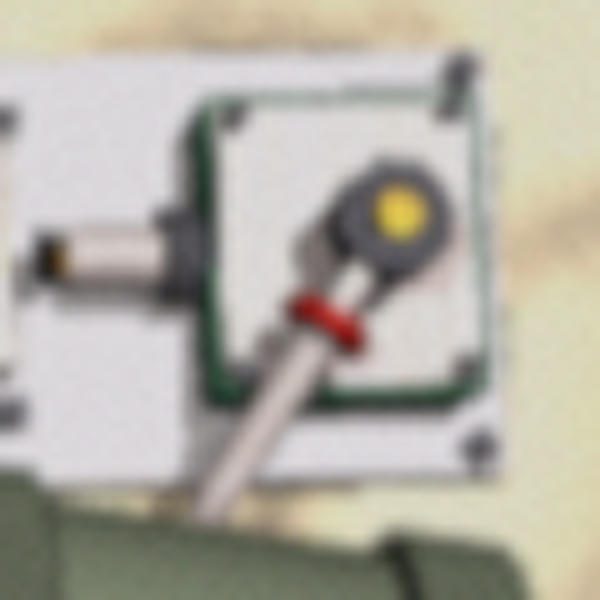

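Emit:
{"method": "send_rows", "body": {
  "series": "0 0 0 0 0 3 0.1;0 0 0 0 0 6 0.1;0 0 0 0 0 9 0.1;0 0 0 0 0 12 0.1;0 0 0 0 0 14 0.1;0 0 0 0 0 14 0.1"
}}

```text
clock: 8.05
position: [0.5182, -0.1425, 0.0181]
tool_rot: [-1.571, 0.0, -2.126]
force: [-0.1, -0.0, -2.0]
grip_width: 0.021
```

```bash
python3 -c "
from o2 import *
st()
im=grab('side','b6',(250,135,300,185),12)
im=grab('top','b6t',(310,130,370,190),10)
"
```

```text
t 8.05 pos [ 0.5182 -0.1425  0.0181] rot [-1.5705e+00  1.0000e-04 -2.1263e+00] F [-0.06 -0.05 -2.  ] M [ 0.02  0.01 -0.01] g 0.021 q [ 0.16  0.66 -0.01  1.96  0.01  0.52 -1.97]
```

View pics/b6.png

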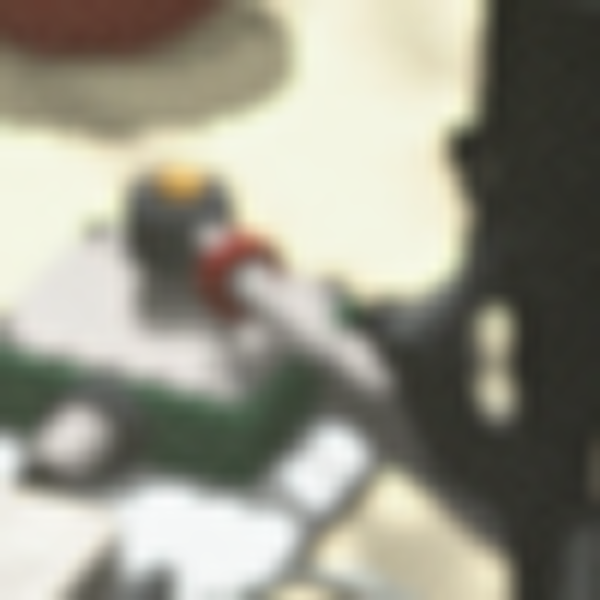

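Emit:
{"method": "send_rows", "body": {
  "series": "0 0 0 0 0 4 0.1;0 0 0 0 0 8 0.1;0 0 0 0 0 12 0.1;0 0 0 0 0 16 0.1;0 0 0 0 0 20 0.1;0 0 0 0 0 20 0.1"
}}

```text
clock: 8.65
position: [0.5355, -0.1533, 0.0181]
tool_rot: [-1.57, 0.0, -2.126]
force: [1.0, 0.1, -2.9]
grip_width: 0.021
```

```bash
python3 -c "
from o2 import *
st()
"
```

```text
t 8.65 pos [ 0.5355 -0.1533  0.0181] rot [-1.5703e+00  1.0000e-04 -2.1264e+00] F [ 0.98  0.1  -2.9 ] M [-0.01  0.02 -0.01] g 0.021 q [ 0.18  0.68 -0.01  1.91  0.01  0.55 -1.96]
```

Emit:
{"method": "send_rows", "body": {
  "series": "0 0 0 0 0 4 0.1;0 0 0 0 0 8 0.1;0 0 0 0 0 12 0.1;0 0 0 0 0 16 0.1;0 0 0 0 0 20 0.1;0 0 0 0 0 22 0.1;0 0 0 0 0 22 0.1"
}}

```text
clock: 9.23
position: [0.5538, -0.1647, 0.0181]
tool_rot: [-1.571, 0.0, -2.126]
force: [0.1, 0.4, -2.5]
grip_width: 0.0211
```

```bash
python3 -c "
from o2 import *
st()
im=grab('side','b7',(250,135,300,185),12)
im=grab('top','b7t',(310,130,370,190),10)
"
```

```text
t 9.23 pos [ 0.5538 -0.1647  0.0181] rot [-1.5705  0.     -2.1262] F [ 0.1   0.42 -2.45] M [-0.03 -0.03 -0.01] g 0.0211 q [ 0.19  0.71 -0.01  1.85  0.01  0.58 -1.95]
```

View pics/b7.png

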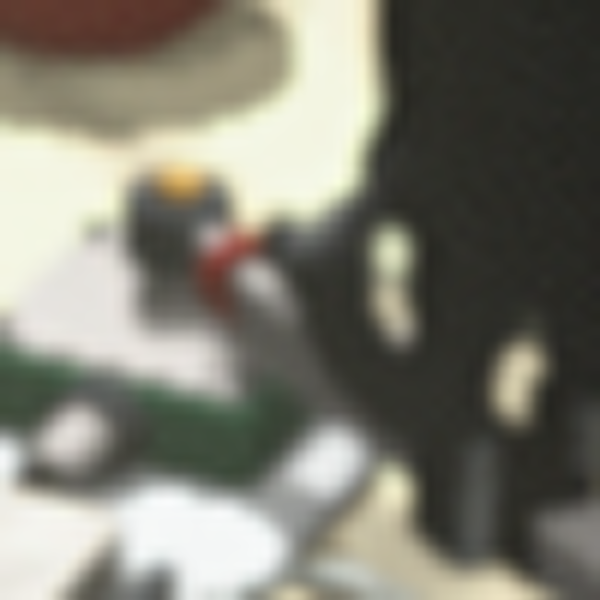

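View pics/b7t.png

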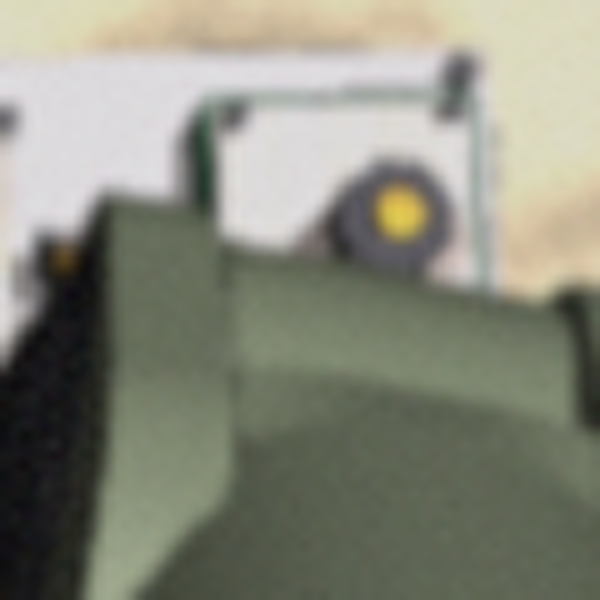

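Emit:
{"method": "send_rows", "body": {
  "series": "0 0 0 0 0 2 0.1;0 0 0 0 0 4 0.1;0 0 0 0 0 5 0.1;0 0 0 0 0 5 0.1"
}}

```text
clock: 9.67
position: [0.5579, -0.1672, 0.0181]
tool_rot: [-1.571, 0.0, -2.126]
force: [0.2, -0.0, -1.9]
grip_width: 0.0209
```

Emit:
{"method": "send_rows", "body": {
  "series": "0 0 0 0 0 1 0.1;0 0 0 0 0 2 0.1;0 0 0 0 0 2 0.1"
}}

```text
clock: 9.92
position: [0.5596, -0.1682, 0.0181]
tool_rot: [-1.571, 0.0, -2.126]
force: [-0.2, -0.6, -1.9]
grip_width: 0.0208
```

Emit:
{"method": "send_rows", "body": {
  "series": "0 0 0 0 0 1 0.1;0 0 0 0 0 2 0.1;0 0 0 0 0 2 0.1"
}}

```text
clock: 10.17
position: [0.5609, -0.1691, 0.018]
tool_rot: [-1.571, -0.0, -2.126]
force: [-1.7, 0.6, -2.2]
grip_width: 0.0208
```

```bash
python3 -c "
from o2 import *
st()
im=grab('side','b8',(255,140,290,175),16)
"
```

```text
t 10.17 pos [ 0.5609 -0.1691  0.018 ] rot [-1.5715e+00 -1.0000e-04 -2.1260e+00] F [-1.7   0.63 -2.19] M [ 0.25  0.3  -0.03] g 0.0208 q [ 0.2   0.71 -0.01  1.83  0.01  0.6  -1.94]
```

View pics/b8.png

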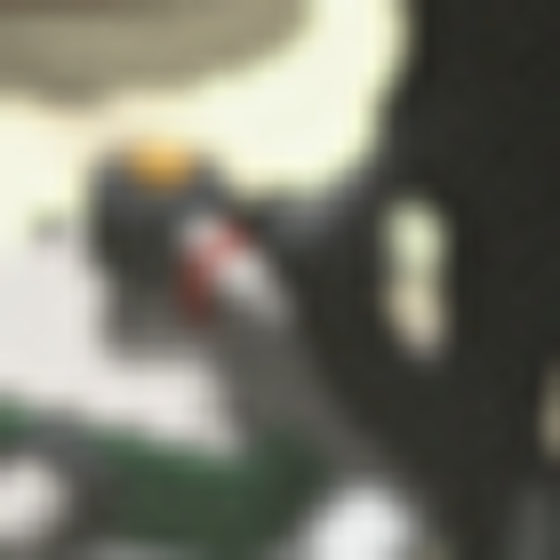

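Emit:
{"method": "send_rows", "body": {
  "series": "0 -0.03 0 4.3 0 -0.4 0.1;0 -0.06 0 8.6 0 -0.2 0.1;0 -0.09 0 12.9 0 0.1 0.1;0 -0.12 0 17.2 0 0.5 0.1;0 -0.15 0 21.5 0 1.1 0.1;0 -0.18 0 25.8 0 1.8 0.1;0 -0.21 0 30 0 2.7 0.1;0 -0.24 0 34.2 0 3.6 0.1;0 -0.24 0 34.2 0 3.6 0.1"
}}

```text
clock: 10.97
position: [0.5464, -0.1995, 0.018]
tool_rot: [-1.57, 0.001, -1.883]
force: [2.6, 8.7, -3.6]
grip_width: 0.0207
```

```bash
cat >> h.py <<'E'
def sw():
    s=monitor.observe(); yaw=s['tool_rot'][2]; x=np.array([np.cos(yaw),np.sin(yaw)]); e=np.array([-x[1],x[0]])
    F=s['force'][:2]; P=np.array([.6833,-.2450]); d=s['position'][:2]-P
    print('th',round(yaw+2.126,3),'posang',round((np.arctan2(d[1],d[0])%(2*np.pi))-2.587,3),'R',round(np.hypot(*d),4),'Fx(tang)',round(F@x,1),'Fe',round(F@e,1),'z',s['position'][2].round(4),'Fz',s['force'][2].round(1),'M',s['moment'].round(2),'t',round(s['clock'],2),'q7',s['qpos'][6].round(2))
E
python3 -c "
from o2 import *
st();sw()
im=grab('side','c1',(230,130,310,200),8)
im=grab('top','c1t',(270,120,370,190),7)
"
```

```text
t 10.97 pos [ 0.5464 -0.1995  0.018 ] rot [-1.5705e+00  1.1000e-03 -1.8831e+00] F [ 2.62  8.73 -3.59] M [ 1.76 -0.49  0.52] g 0.0207 q [ 0.3   0.71 -0.08  1.84  0.09  0.59 -1.71]
th 0.243 posang 0.234 R 0.1442 Fx(tang) -9.1 Fe -0.2 z 0.018 Fz -3.6 M [ 1.76 -0.49  0.52] t 10.97 q7 -1.71
```

View pics/c1.png

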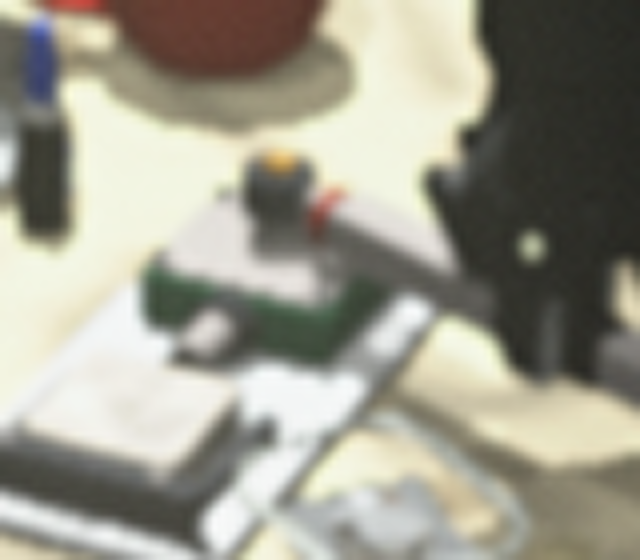

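View pics/c1t.png

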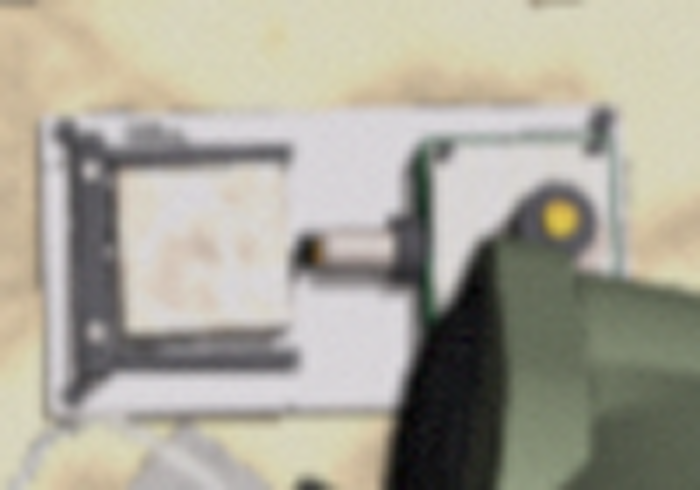

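Emit:
{"method": "send_rows", "body": {
  "series": "0 -0.03 0 4.3 0 0.1 0.1;0 -0.06 0 8.6 0 0.3 0.1;0 -0.09 0 12.9 0 0.6 0.1;0 -0.12 0 17.2 0 1 0.1;0 -0.15 0 21.5 0 1.6 0.1;0 -0.18 0 25.8 0 2.3 0.1;0 -0.2 0 28.6 0 2.9 0.1;0 -0.2 0 28.6 0 2.9 0.1"
}}

```text
clock: 11.73
position: [0.5404, -0.2266, 0.0178]
tool_rot: [-1.571, 0.002, -1.683]
force: [1.3, 11.6, -5.0]
grip_width: 0.0208
```

```bash
python3 -c "
from h import *
sw()"
```

```text
th 0.443 posang 0.426 R 0.1441 Fx(tang) -11.6 Fe -0.0 z 0.0178 Fz -5.0 M [ 2.62 -0.35  0.66] t 11.73 q7 -1.52
```

Emit:
{"method": "send_rows", "body": {
  "series": "0 -0.03 0 4.3 0 0.1 0.1;0 -0.06 0 8.6 0 0.3 0.1;0 -0.09 0 12.9 0 0.6 0.1;0 -0.12 0 17.2 0 1 0.1;0 -0.15 0 21.5 0 1.6 0.1;0 -0.18 0 25.8 0 2.3 0.1;0 -0.21 0 30 0 3.2 0.1;0 -0.24 0 34.2 0 4.1 0.1;0 -0.24 0 34.2 0 4.1 0.1"
}}

```text
clock: 12.48
position: [0.5402, -0.2603, 0.0176]
tool_rot: [-1.571, 0.003, -1.442]
force: [-1.3, 17.3, -2.6]
grip_width: 0.0206
```

```bash
python3 -c "
from h import *
sw()
im=grab('side','c2',(230,130,310,200),8)"
```

```text
th 0.684 posang 0.661 R 0.1439 Fx(tang) -17.3 Fe 0.9 z 0.0176 Fz -2.6 M [3.67 0.09 0.94] t 12.48 q7 -1.28
```

View pics/c2.png

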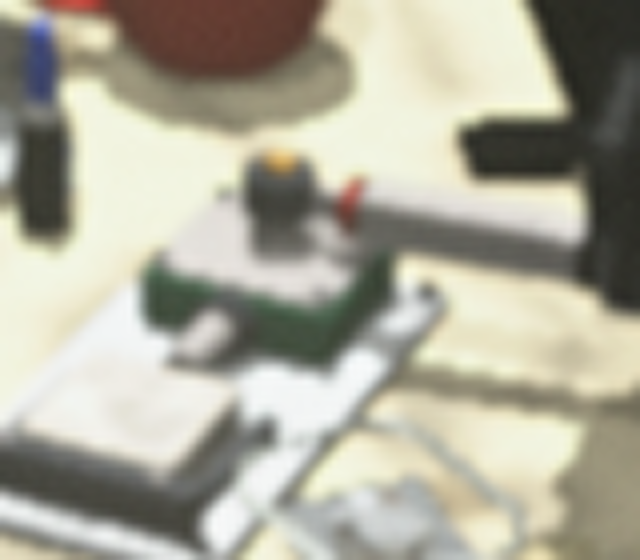

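Emit:
{"method": "send_rows", "body": {
  "series": "0 -0.04 0 2.2 0 0 0.1;0 -0.07 0 4.3 0 0.1 0.1;0 -0.1 0 7.2 0 0.2 0.1;0 -0.13 0 10 0 0.4 0.1;0 -0.15 0 12.9 0 0.6 0.1;0 -0.17 0 15.8 0 0.9 0.1;0 -0.17 0 15.8 0 0.9 0.1"
}}

```text
clock: 13.12
position: [0.5434, -0.278, 0.018]
tool_rot: [-1.57, 0.001, -1.275]
force: [3.0, 5.3, -5.5]
grip_width: 0.021
```

```bash
python3 -c "
from h import *
sw()"
```

```text
th 0.851 posang 0.786 R 0.1437 Fx(tang) -4.2 Fe 4.4 z 0.018 Fz -5.5 M [ 1.33 -0.38 -0.75] t 13.12 q7 -1.13
```

Emit:
{"method": "send_rows", "body": {
  "series": "0 -0.02 0 3.6 0 0 0.1;0 -0.04 0 7.2 0 0.2 0.1;0 -0.06 0 10.8 0 0.4 0.1;0 -0.09 0 14.4 0 0.7 0.1;0 -0.12 0 18 0 1.1 0.1;0 -0.14 0 21.5 0 1.6 0.1;0 -0.17 0 25 0 2.2 0.1;0 -0.18 0 28.6 0 2.9 0.1;0 -0.18 0 28.6 0 2.9 0.1"
}}

```text
clock: 13.87
position: [0.5526, -0.304, 0.0174]
tool_rot: [-1.573, 0.003, -1.095]
force: [-10.0, 9.5, 1.3]
grip_width: 0.021
```

```bash
python3 -c "
from h import *
sw()
im=grab('side','c3',(230,130,310,200),8)"
```

```text
th 1.031 posang 0.978 R 0.1434 Fx(tang) -13.1 Fe -4.5 z 0.0174 Fz 1.3 M [2.09 1.74 0.12] t 13.87 q7 -0.94
```

View pics/c3.png

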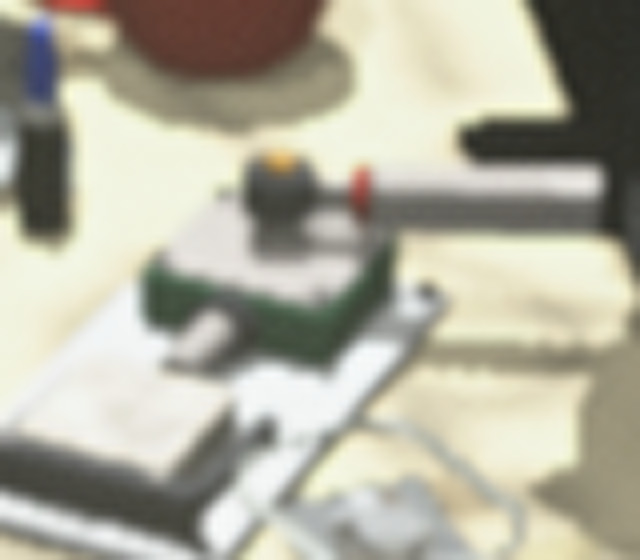

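Emit:
{"method": "send_rows", "body": {
  "series": "0 -0.03 0 3.6 0 -0.3 0.1;0 -0.05 0 7.2 0 -0.1 0.1;0 -0.08 0 10.8 0 0 0.1;0 -0.1 0 14.4 0 0.3 0.1;0 -0.13 0 18 0 0.7 0.1;0 -0.15 0 21.5 0 1.2 0.1;0 -0.15 0 21.5 0 1.2 0.1"
}}

```text
clock: 14.5
position: [0.5634, -0.3231, 0.0176]
tool_rot: [-1.573, 0.003, -0.945]
force: [-11.4, 5.9, 3.6]
grip_width: 0.0206
```

```bash
python3 -c "
from h import *
sw()"
```

```text
th 1.181 posang 1.132 R 0.1431 Fx(tang) -11.5 Fe -5.7 z 0.0176 Fz 3.6 M [1.59 2.02 0.36] t 14.5 q7 -0.8
```

Emit:
{"method": "send_rows", "body": {
  "series": "0 -0.03 0 3.6 0 -0.6 0.1;0 -0.06 0 7.2 0 -0.6 0.1;0 -0.09 0 10.8 0 -0.4 0.1;0 -0.11 0 14.4 0 -0.1 0.1;0 -0.14 0 18 0 0.3 0.1;0 -0.16 0 21.5 0 0.8 0.1;0 -0.16 0 21.5 0 0.8 0.1"
}}

```text
clock: 15.08
position: [0.5778, -0.3412, 0.018]
tool_rot: [-1.572, 0.0, -0.786]
force: [-6.3, -0.4, 0.3]
grip_width: 0.0212
```

```bash
python3 -c "
from h import *
sw()
im=grab('side','c4',(220,130,320,205),7)"
```

```text
th 1.34 posang 1.294 R 0.1428 Fx(tang) -4.2 Fe -4.8 z 0.018 Fz 0.3 M [0.04 1.16 0.2 ] t 15.08 q7 -0.64
```

View pics/c4.png

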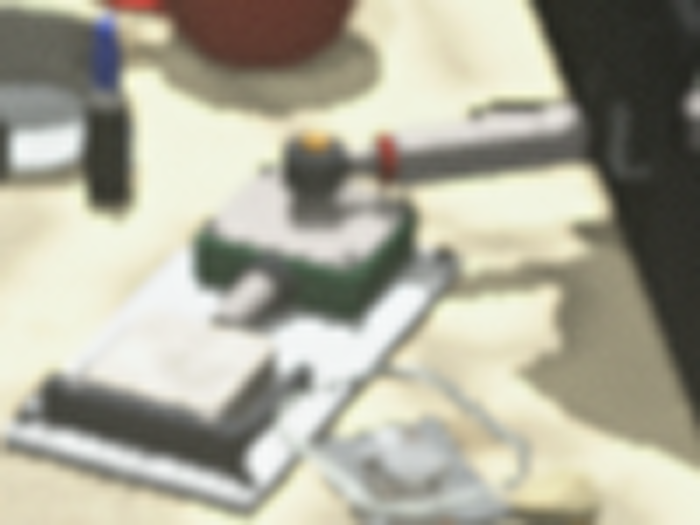

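Emit:
{"method": "send_rows", "body": {
  "series": "0 -0.02 0 2.2 0 -0.8 0.1;0 -0.04 0 4.3 0 -0.8 0.1;0 -0.06 0 6.5 0 -0.7 0.1;0 -0.07 0 8.6 0 -0.6 0.1;0 -0.07 0 8.6 0 -0.6 0.1"
}}

```text
clock: 15.55
position: [0.5838, -0.3472, 0.018]
tool_rot: [-1.571, 0.0, -0.716]
force: [-3.8, -0.8, 0.3]
grip_width: 0.021
```

```bash
python3 -c "
from h import *
sw()
im=grab('top','c5t',(270,120,390,200),6)"
```

```text
th 1.41 posang 1.354 R 0.1426 Fx(tang) -2.3 Fe -3.1 z 0.018 Fz 0.3 M [-0.06  0.84 -0.29] t 15.55 q7 -0.57
```

View pics/c5t.png

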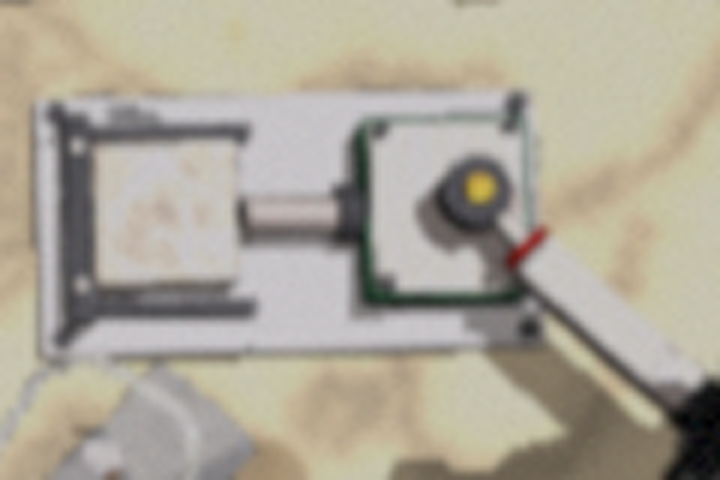

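Emit:
{"method": "send_rows", "body": {
  "series": "0 -0.02 0 2.2 0 -0.5 0.1;0 -0.04 0 4.3 0 -0.4 0.1;0 -0.06 0 7.2 0 -0.3 0.1;0 -0.08 0 10 0 -0.2 0.1;0 -0.09 0 12 0 0 0.1;0 -0.09 0 12 0 0 0.1"
}}

```text
clock: 16.1
position: [0.5928, -0.355, 0.0179]
tool_rot: [-1.571, 0.001, -0.625]
force: [-5.5, -1.0, 1.5]
grip_width: 0.0207
```

```bash
python3 -c "
from h import *
sw()
im=grab('top','c6t',(270,120,390,200),6)
p=plane('top',crop2full([(527,246),(640,345)],(270,120),6),[.058,.068]);d=p[1]-p[0];print(p,(np.arctan2(d[1],d[0])%(2*np.pi))-2.587)
"
```

```text
th 1.501 posang 1.437 R 0.1424 Fx(tang) -3.8 Fe -4.1 z 0.0179 Fz 1.5 M [-0.18  1.08 -0.64] t 16.1 q7 -0.49
[[ 0.66052308 -0.2654461   0.058     ]
 [ 0.61796125 -0.30936203  0.068     ]] 1.355648006059099
```

View pics/c6t.png

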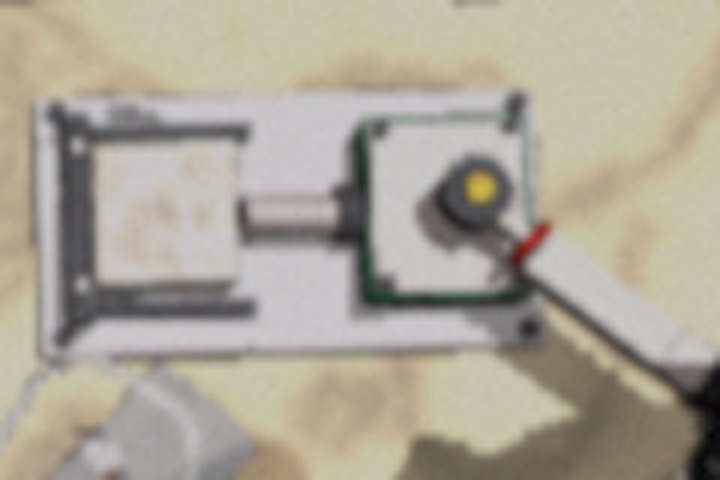

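Emit:
{"method": "send_rows", "body": {
  "series": "0 0.04 0 -4.3 0 -0.4 0.1;0 0.08 0 -8.6 0 -0.4 0.1;0 0.12 0 -12.9 0 0 0.1;0 0.16 0 -17.2 0 0.5 0.1;0 0.19 0 -21.5 0 1 0.1;0 0.22 0 -25 0 1.6 0.1;0 0.22 0 -25 0 1.6 0.1"
}}

```text
clock: 16.73
position: [0.5737, -0.3373, 0.018]
tool_rot: [-1.57, 0.001, -0.845]
force: [-1.0, 2.1, -2.0]
grip_width: 0.0208
```

```bash
python3 -c "
from h import *
sw()"
```

```text
th 1.281 posang 1.255 R 0.1433 Fx(tang) -2.2 Fe 0.6 z 0.018 Fz -2.0 M [0.47 0.18 0.21] t 16.73 q7 -0.69
```

Emit:
{"method": "send_rows", "body": {
  "series": "0 0.02 0 -2 0 0 0.1;0 0.045 0 -4.6 0 0 0.1;0 0.045 0 -4.6 0 0 0.1"
}}

```text
clock: 16.98
position: [0.5706, -0.3347, 0.018]
tool_rot: [-1.571, 0.0, -0.892]
force: [-0.2, 1.7, -1.8]
grip_width: 0.0206
```

```bash
python3 -c "
from h import *
sw()
im=grab('top','c7t',(270,120,390,200),6)
"
```

```text
th 1.234 posang 1.227 R 0.1441 Fx(tang) -1.5 Fe 0.9 z 0.018 Fz -1.8 M [0.33 0.01 0.09] t 16.98 q7 -0.74
```

View pics/c7t.png

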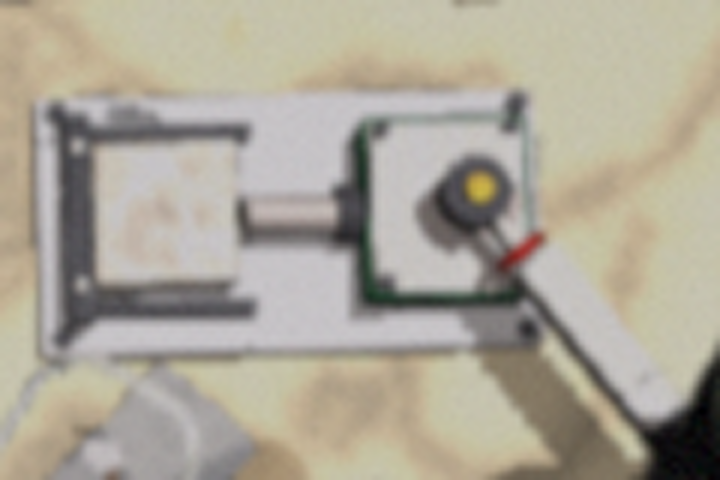

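Emit:
{"method": "send_rows", "body": {
  "series": "0 0.02 0 -2 0 0 0.1;0 0.02 0 -2 0 -4 0.1;0 0.02 0 -2 0 -8 0.1;0 0.02 0 -2 0 -12 0.1;0 0.02 0 -2 0 -12 0.1"
}}

```text
clock: 17.45
position: [0.5588, -0.3424, 0.018]
tool_rot: [-1.572, 0.0, -0.912]
force: [-2.8, 1.6, -2.0]
grip_width: 0.0209
```

```bash
python3 -c "
from h import *
sw()
im=grab('top','c8t',(270,120,390,200),6)
"
```

```text
th 1.214 posang 1.219 R 0.1581 Fx(tang) -3.0 Fe -1.3 z 0.018 Fz -2.0 M [0.28 0.58 0.34] t 17.45 q7 -0.74
```

View pics/c8t.png

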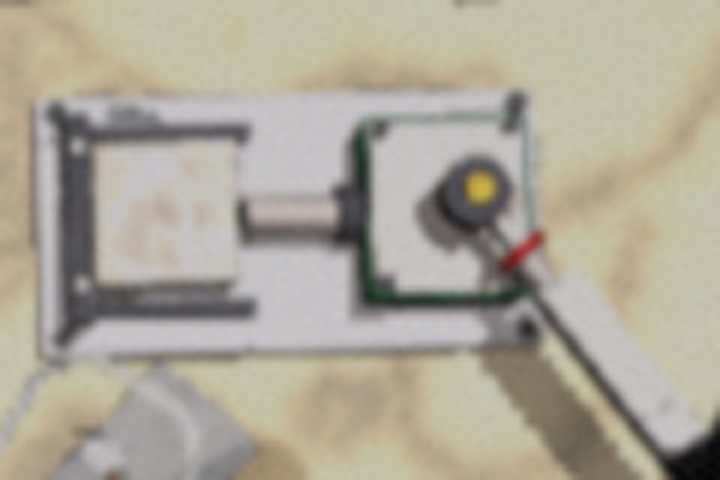

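Emit:
{"method": "send_rows", "body": {
  "series": "0 0 0 -1 0 -3 0.1;0 0 0 -1.5 0 -7 0.1;0 0 0 -1.5 0 -11 0.1;0 0 0 -1.5 0 -15 0.1;0 0 0 -1.5 0 -20 0.1;0 0 0 -1.5 0 -20 0.1"
}}

```text
clock: 18.0
position: [0.5421, -0.3535, 0.0181]
tool_rot: [-1.572, -0.0, -0.912]
force: [-1.1, -0.0, -2.1]
grip_width: 0.0211
```

```bash
python3 -c "
from h import *
sw()"
```

```text
th 1.214 posang 1.21 R 0.1781 Fx(tang) -0.6 Fe -0.9 z 0.0181 Fz -2.1 M [0.05 0.09 0.06] t 18.0 q7 -0.72
```

Emit:
{"method": "send_rows", "body": {
  "series": "0 0 0 0 0 -4 0.1;0 0 0 0 0 -9 0.1;0 0 0 0 0 -14 0.1;0 0 0 0 0 -19 0.1;0 0 0 0 0 -24 0.1;0 0 0 0 0 -30 0.1;0 0 0 0 0 -36 0.1;0 0 0 0 0 -44 0.1;0 0 0 0 0 -50 0.1;0 0 0 0 0 -50 0.1"
}}

```text
clock: 18.83
position: [0.5022, -0.3844, 0.018]
tool_rot: [-1.572, 0.0, -0.913]
force: [0.3, -0.8, -2.4]
grip_width: 0.0208
```

```bash
python3 -c "
from h import *
sw()
im=grab('top','d1',(265,120,395,220),5)
im=grab('side','d2',(220,130,320,205),7)
"
```

```text
th 1.213 posang 1.211 R 0.2286 Fx(tang) 0.8 Fe -0.3 z 0.018 Fz -2.4 M [0.01 0.03 0.03] t 18.83 q7 -0.66
```

View pics/d1.png

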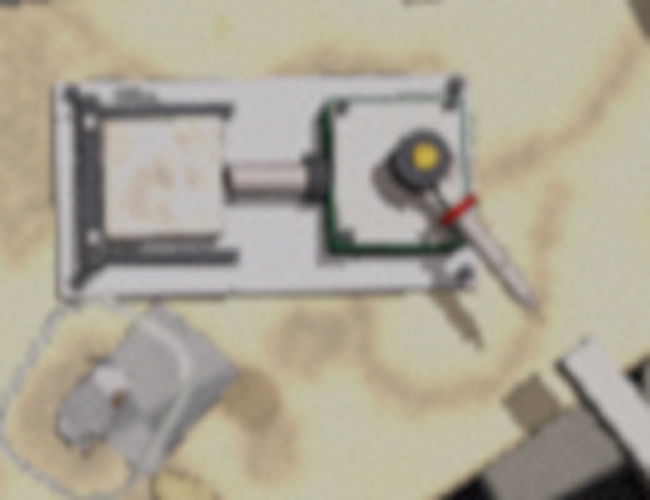

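View pics/d2.png

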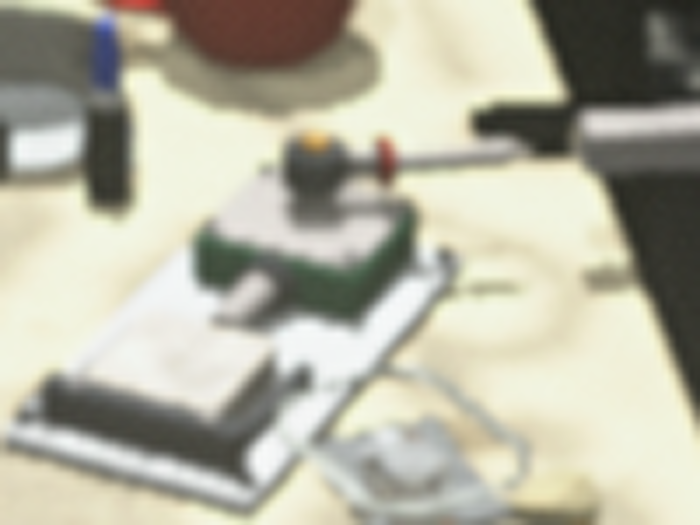

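```bash
python3 -c "
from h import *
p=plane('top',crop2full([(458,212),(537,312)],(265,120),5),.058);d=p[1]-p[0];print(p,(np.arctan2(d[1],d[0])%(2*np.pi))-2.587)
# block edge vs fence
print(plane('top',crop2full([(105,175),(222,175)],(265,120),5),.03), plane('top',crop2full([(102,175)],(265,120),5),.03))
go([.5022,-.3844,.075],-.913)
"
```

```text
[[ 0.65685756 -0.26235294  0.058     ]
 [ 0.60697912 -0.30127309  0.058     ]] 1.217205329049233
[[ 0.67805745 -0.08743322  0.03      ]
 [ 0.67923839 -0.14753539  0.03      ]] [[ 0.67802713 -0.08589321  0.03      ]]
row: -0.0001 0.0014 0.0000 0.11 -56.85 -1.86 | rows>=1.4
```

Emit:
{"method": "send_rows", "body": {
  "series": "0 0 0 0 -10 -2 0.1;0 0 0 0 -25 -2 0.1;0 0 0 0 -40 -2 0.1;0 0 0 0 -57 -2 0.1;0 0 0 0 -57 -2 0.1"
}}

```text
clock: 19.35
position: [0.5039, -0.3848, 0.0788]
tool_rot: [-1.569, -0.004, -0.911]
force: [0.1, 0.1, -2.4]
grip_width: 0.0209
```

```bash
python3 -c "
from h import *
sw();go([.5078,.1123,.075],-1.669)"
```

```text
th 1.215 posang 1.217 R 0.2274 Fx(tang) -0.0 Fe 0.1 z 0.0788 Fz -2.4 M [-0.   -0.06  0.02] t 19.35 q7 -0.62
row: -0.0031 0.7584 0.0034 -390.27 2.66 307.91 | rows>=11.9
```

Emit:
{"method": "send_rows", "body": {
  "series": "0 0.04 0 -21 0 16 0.1;0 0.09 0 -45 0 36 0.1;0 0.14 0 -70 0 55 0.1;0 0.19 0 -96 0 76 0.1;0 0.24 0 -122 0 96 0.1;0 0.29 0 -148 1 117 0.1;0 0.34 0 -174 1 137 0.1;0 0.39 0 -200 1 158 0.1;0 0.44 0 -226 1 178 0.1;0 0.49 0 -252 2 199 0.1;0 0.54 0 -278 2 219 0.1;0 0.59 0 -304 2 240 0.1;0 0.64 0 -330 2 260 0.1;0 0.69 0 -356 2 281 0.1;0 0.735 0 -375 2.5 296 0.1;-0.002 0.758 0.002 -387 2.5 305 0.1;-0.002 0.758 0.002 -390.3 2.5 307.9 0.1;-0.002 0.758 0.002 -390.3 2.5 307.9 0.1;-0.002 0.758 0.002 -390.3 2.5 307.9 0.1"
}}

```text
clock: 20.93
position: [0.5061, 0.1121, 0.0725]
tool_rot: [-1.573, 0.001, -1.668]
force: [0.2, 0.1, -2.8]
grip_width: 0.0208
```

```bash
python3 -c "
from o2 import *
st(); s=monitor.observe(); p=s['position']
go([.5078,.1123,.075],-1.669)
over('side','e1',(205,165,305,265),6,[p[0],p[1],p[2]+.0404],s['tool_rot'][2]+np.pi/2)
"
```

```text
t 20.93 pos [0.5061 0.1121 0.0725] rot [-1.5735e+00  6.0000e-04 -1.6684e+00] F [ 0.24  0.11 -2.84] M [-0.08 -0.05 -0.01] g 0.0208 q [-0.2   0.55 -0.18  1.98  0.16  0.63 -2.14]
row: 0.0027 0.0006 -0.0006 -0.33 -2.51 1.63 | rows>=0.1
```

View pics/e1_ov.png

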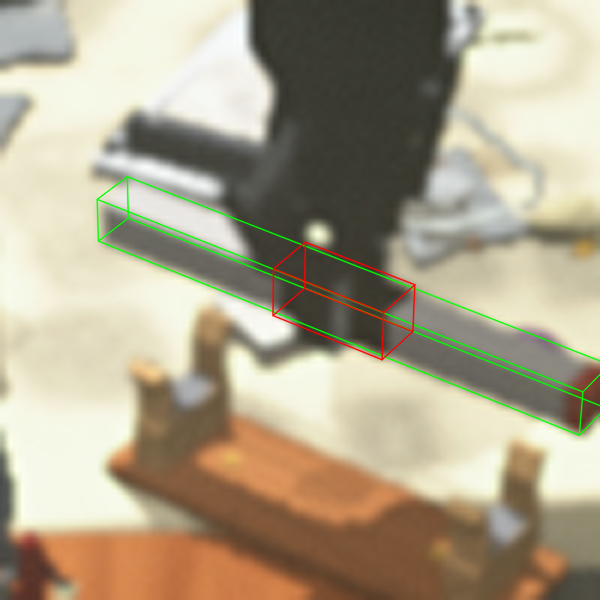

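Emit:
{"method": "send_rows", "body": {
  "series": "0.0027 0 0 -0.3 6 1.6 0.1;0.0027 0 0 -0.3 16 1.6 0.1;0.0027 0 0 -0.3 26 1.6 0.1;0.0027 0 0 -0.3 36 1.6 0.1;0.0027 0 0 -0.3 40 1.6 0.1;0.0027 0 0 -0.3 40 1.6 0.1"
}}

```text
clock: 21.48
position: [0.5069, 0.1128, 0.0311]
tool_rot: [-1.573, 0.0, -1.669]
force: [-0.3, 0.1, -1.6]
grip_width: 0.021
```

```bash
python3 -c "
from o2 import *
st(); s=monitor.observe(); p=s['position']
go([.5078,.1123,.0045],-1.669)
over('side','e2',(205,165,305,265),6,[p[0],p[1],p[2]+.0404],s['tool_rot'][2]+np.pi/2)
"
```

```text
t 21.48 pos [0.5069 0.1128 0.0311] rot [-1.5728e+00  2.0000e-04 -1.6689e+00] F [-0.27  0.13 -1.59] M [-0.04  0.03  0.  ] g 0.021 q [-0.22  0.62 -0.16  2.    0.18  0.54 -2.17]
row: 0.0020 0.0001 -0.0002 0.43 26.58 1.02 | rows>=0.6
```

View pics/e2.png

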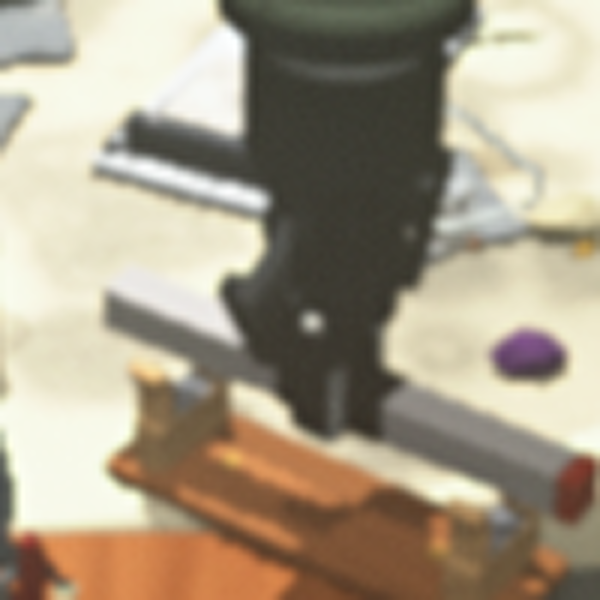

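Emit:
{"method": "send_rows", "body": {
  "series": "0.002 0 0 0.4 5 1 0.1;0.002 0 0 0.4 10 1 0.1;0.002 0 0 0.4 15 1 0.1;0.002 0 0 0.4 19 1 0.1;0.002 0 0 0.4 22 1 0.1;0.002 0 0 0.4 24 1 0.1;0.002 0 0 0.4 24 1 0.1"
}}

```text
clock: 22.12
position: [0.5085, 0.1126, 0.0082]
tool_rot: [-1.569, 0.001, -1.669]
force: [1.1, -0.0, -2.2]
grip_width: 0.0206
```

```bash
python3 -c "
from o2 import *
st()
im=grab('side','e3',(205,165,305,265),6)
"
```

```text
t 22.12 pos [0.5085 0.1126 0.0082] rot [-1.5692e+00  9.0000e-04 -1.6689e+00] F [ 1.09 -0.02 -2.24] M [ 0.    0.03 -0.01] g 0.0206 q [-0.22  0.66 -0.14  2.    0.19  0.49 -2.18]
```

View pics/e3.png

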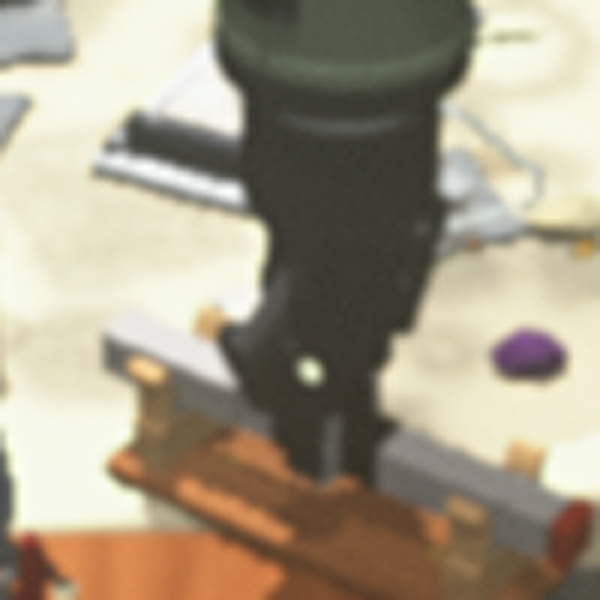

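In the slots. Another 4 mm down, feeling for the floor.

Emit:
{"method": "send_rows", "body": {
  "series": "0 0 0 0 1.5 0 0.1;0 0 0 0 3 0 0.1;0 0 0 0 4 0 0.1;0 0 0 0 4 0 0.1"
}}

```text
clock: 22.5
position: [0.5087, 0.1127, 0.0045]
tool_rot: [-1.569, 0.001, -1.669]
force: [-0.1, -1.1, -2.6]
grip_width: 0.0206
```

```bash
python3 -c "
from o2 import *
st()"
```

```text
t 22.5 pos [0.5087 0.1127 0.0045] rot [-1.5687e+00  1.1000e-03 -1.6690e+00] F [-0.13 -1.07 -2.55] M [-0.03 -0.06  0.08] g 0.0206 q [-0.23  0.67 -0.14  2.    0.19  0.48 -2.18]
```

Emit:
{"method": "send_rows", "body": {
  "series": "0 0 0 0 0.7 0 0.1;0 0 0 0 1.4 0 0.1;0 0 0 0 1.4 0 0.1"
}}

```text
clock: 22.75
position: [0.5088, 0.1127, 0.0035]
tool_rot: [-1.568, 0.001, -1.669]
force: [-1.8, -0.6, 5.6]
grip_width: 0.0207
```

```bash
python3 -c "
from o2 import *
st()"
```

```text
t 22.75 pos [0.5088 0.1127 0.0035] rot [-1.5684e+00  1.1000e-03 -1.6691e+00] F [-1.8  -0.56  5.59] M [-0.11  0.5   0.01] g 0.0207 q [-0.23  0.67 -0.14  2.    0.19  0.47 -2.18]
```

Emit:
{"method": "send_rows", "body": {
  "series": "0 0 0 0 0 0 0.35;0 0 0 0 0 0 0.5;0 0 0 0 0 0 0.8;0 0 0 0 0 0 1;0 0 0 0 0 0 1;0 0 0 0 0 0 1;0 0 0 0 0 0 1;0 0 0 0 0 0 1"
}}

```text
clock: 23.42
position: [0.5087, 0.1127, 0.0032]
tool_rot: [-1.569, 0.001, -1.669]
force: [0.1, 0.2, -0.6]
grip_width: 0.0858
```

```bash
python3 -c "
from o2 import *
st()
im=grab('side','f1',(205,165,305,265),6)"
```

```text
t 23.42 pos [0.5087 0.1127 0.0032] rot [-1.5686e+00  1.1000e-03 -1.6690e+00] F [ 0.14  0.23 -0.6 ] M [-0.01 -0.04  0.02] g 0.0858 q [-0.23  0.67 -0.14  2.    0.19  0.47 -2.18]
```

View pics/f1.png

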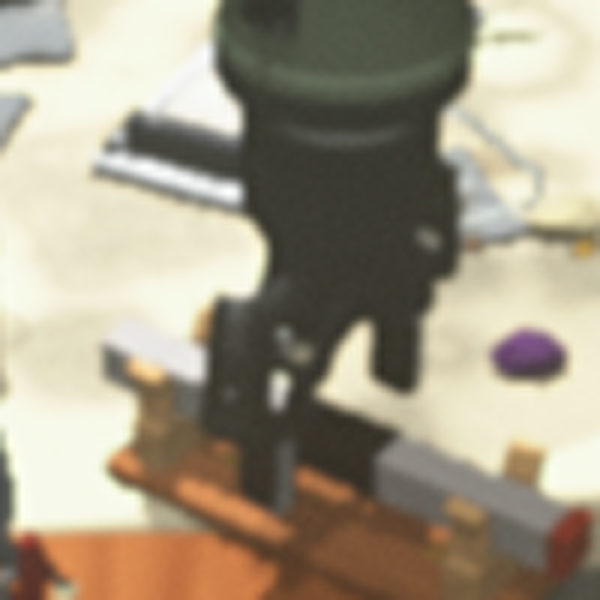

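The bar is resting and released. Next I lift straight up and move back so the cameras can see.

Emit:
{"method": "send_rows", "body": {
  "series": "0 0 0 0 -10 0 1;0 0 0 0 -25 0 1;0 0 0 0 -45 0 1;0 0 0 0 -75 0 1;0 0 0 0 -110 0 1;0 0 0 0 -150 0 1;0 0 0 0 -190 0 1;0 0 0 30 -220 0 1;0 0 0 70 -220 0 1;0 0 0 110 -220 0 1;0 0 0 150 -220 0 1;0 0 0 190 -220 0 1;0 0 0 230 -220 0 1;0 0 0 270 -220 0 1;0 0 0 310 -220 0 1;0 0 0 350 -220 0 1;0 0 0 390 -220 0 1;0 0 0 430 -220 0 1;0 0 0 460 -220 0 1;0 0 0 460 -220 0 1"
}}

```text
clock: 25.13
position: [0.4607, -0.3515, 0.2232]
tool_rot: [-1.569, -0.001, -1.676]
force: [0.1, 0.3, -0.5]
grip_width: 0.0854
```

```bash
python3 -c "
from o2 import *
st()
grab('side','g1',(180,135,320,280),5)
grab('top','g2',(180,120,380,280),4)"
```

```text
t 25.13 pos [ 0.4607 -0.3515  0.2232] rot [-1.5689e+00 -1.2000e-03 -1.6757e+00] F [ 0.07  0.34 -0.45] M [0.05 0.03 0.03] g 0.0854 q [ 0.57  0.43 -0.02  1.71  0.01  1.01 -1.14]
```

View pics/g1.png

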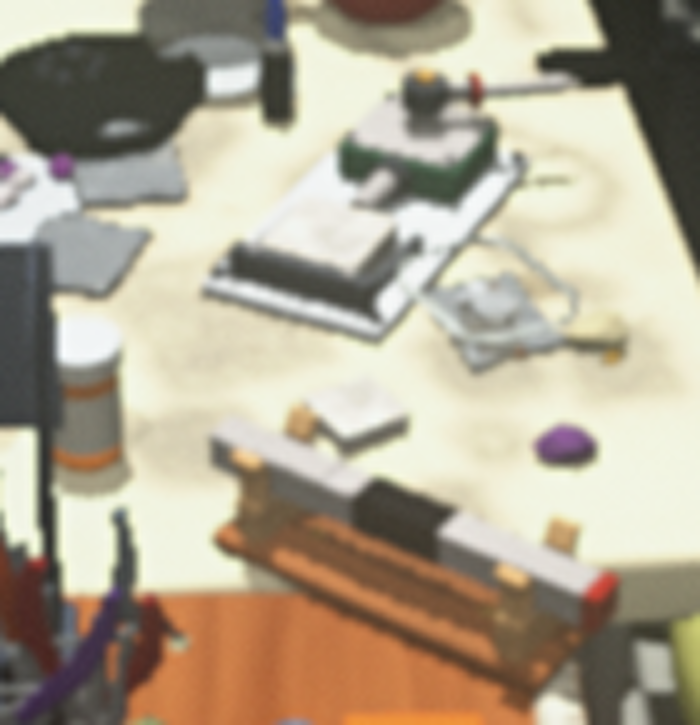

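View pics/g2.png

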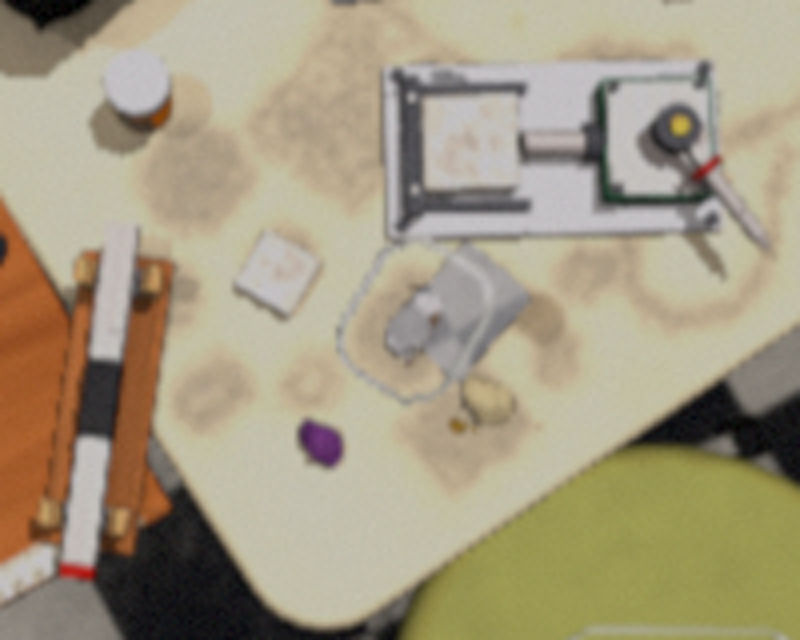

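```bash
python3 -c "
import cv2,numpy as np
a=cv2.imread('pics/top0.png');b=cv2.imread('pics/g2_full.png')
for n,(x0,y0,x1,y1) in dict(jar=(200,125,232,162),purple=(250,222,272,240),beige=(290,210,316,232)).items():
  A=a[y0:y1,x0:x1].astype(np.float32);B=b[y0:y1,x0:x1].astype(np.float32)
  print(n,np.abs(A-B).mean(),cv2.phaseCorrelate(A.mean(2),B.mean(2)))
c=lambda i:cv2.resize(i[130:185,272:342],None,fx=6,fy=6,interpolation=cv2.INTER_CUBIC)
cv2.imwrite('pics/h1.png',np.vstack([c(a)[:300],c(b)[:300]]))
"
```

```text
jar 1.3859798 ((-0.02342996296869515, -0.012542015787634142), 0.9649847131222486)
purple 1.4048822 ((-0.021931944672221704, -0.08970414932092474), 0.9145852454282619)
beige 1.3939394 ((0.5079179743795912, 0.01869868739962044), 1.016464137552697)
```

View pics/h1.png

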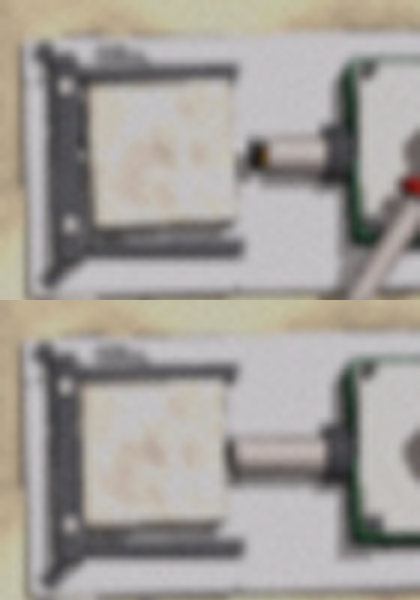

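```bash
python3 -c "
from h import *
print(bot.job_done()); st()"
```

```text
the job is handed in; nothing more can be done
None
the job is handed in; nothing more can be done
```

I closed the clamp with the extension bar, put the bar back on its rest, and handed the job in at about 25 s of the 72 s allowed. The hand-in gives no verdict.

**What I did**
- **Bar on:** I slid the bar onto the stub until its mouth met the red collar; contact showed as about 2 N.
- **Swing:** I swung the lever past its dead point. The push dropped after that, then rose again at about the neck's own stiffness (about 6 N m/rad), which I took as the closed stop, and I eased off.
- **Bar back:** I drew the bar off, laid it in both saddles, felt it touch the slot floors, let go and moved the arm clear.

**Last checks**
- **Lever:** with the bar off, the handle stood at about 1.22 rad against a nominal 1.2.
- **Block:** it moved about 4 mm and sits against the fence, with the plunger foot on it. The pictures show no gap, but they only resolve to about 1 mm.
- **Bar:** it lies in both saddles, in line with the rest.
- **Jar and stones:** the before and after pictures differ only by noise. For the beige stone, one shift estimate read 0.5 pixel while the picture difference showed no change; I took the stone as unmoved.

**What disagreed**
- **Gripper height:** in the side camera the open fingertips were about 36 mm above the reported tool point. The description puts them 11 mm ahead of it. I lowered in small steps by the pictures and the force reading, and set later heights relative to the bar as it lay.
- **Push:** it reached about 17 N once, because the gripper's turn lagged the bar. After I corrected the turn it stayed at about 13 N or less.

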